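# Kit two odd-shaped parts into sloped nests and park the probe

### The job

Tidy the bench for the next test: set the transformer and the T-shaped housing each fully home in the sloped nest that matches its shape, and stand the probe tip down in the orange cup. Do not shift or knock over the other things on the bench.

Things in the scene. Friction and masses are not known exactly. Their poses are not given: they have to be found in the camera images.
- transformer: Mains transformer: dark steel core 84 (x) x 40 (y) x 22 mm high, on its middle a yellow winding 52 (x) x 34 (y) mm from 22 to 55 mm height, with small brass pins on top. Origin: centre of its underside; z up. It looks the same turned half round. About 0.4 kg.
- housing: T-shaped die-cast housing: aluminium T base 22 mm high: crossbar 30 (x) x 80 (y) mm at the +x end (x 5 to 35 mm), stem 36 mm wide (y) from x = -35 to 5 mm; on it a green block 60 (x) x 32 (y) mm, centred on the origin, from 22 to 55 mm height, brass stud at its -x half. Origin: underside, centre of the 70 x 80 mm outline; z up.
- nest_rect: Rectangular nest: grey plate 110 x 112 mm sloping 30 deg on a fixed stand, low edge to the robot, back rim 93 mm high. Origin: centre of the black pocket floor, 50 mm above the table; z square out of the plate, x up the slope, y across. Pocket 18 mm deep, 89 (x) x 45 (y) mm. The transformer belongs here with its length along x, either way round.
- nest_tee: T-shaped nest: grey plate 110 x 112 mm sloping 30 deg on a fixed stand, low edge to the robot, back rim 93 mm high. Origin: centre of the black pocket floor, 50 mm above the table; z square out of the plate, x up the slope, y across. Pocket 18 mm deep, the housing's outline plus 2.5 mm all round, crossbar up the slope: the housing's x goes along the nest's x.
- nest_round: Round nest: grey plate 110 x 112 mm sloping 30 deg on a fixed stand, low edge to the robot, back rim 93 mm high. Origin: centre of the black pocket floor, 50 mm above the table; z square out of the plate, x up the slope, y across. Pocket 18 mm deep, 68 mm across, already filled by a copper ring coil (64 mm across, 30 mm high, cannot be taken out). An obstacle.
- probe: Test probe without cord: grey round plastic rod, 165 mm long, 16 mm across; the lowest 30 mm taper to a 6 mm tip. Origin: the tip; z along the rod towards its tail. Balance point 86 mm from the tip. A blue band lies 98 to 103 mm from the tip. It lies in the sloping groove of its rest, tip down, tail up and away from the robot, 40 deg off vertical. 60 g.
- rest: Probe rest, fixed: a base 120 x 60 mm with a black groove that rises at 50 deg towards its +x. Origin on the table under the base; z up. The tip of the lying probe is at (-30, 0, 20) mm; the groove hides the probe's sides up to 97 mm from the tip, beyond it the probe (up to 165 mm) is free all round.
- cup: Orange round holder cup, fixed on the table: 68 mm across, 80 mm high, wall 4 mm, inner floor 6 mm up. Origin: centre of its underside; z up.
- spool: Bystander: solder spool, silvery between white flanges, 44 mm across, 44 mm high. Origin: underside centre.
- flux: Bystander: small amber bottle, 30 mm across, 62 mm high. Origin: underside centre.
- capacitor: Bystander: blue can capacitor, 30 mm across, 55 mm high. Origin: underside centre.
- driver: Bystander: red-handled screwdriver lying, 170 mm long along x, about 30 mm thick.
- board: Bystander: green circuit board on a carrier, 100 (x) x 75 (y) x 22 mm. Origin: underside centre.
Not all that is in view belongs to the job. Of the things that look like the transformer, the largest one is meant.

How it is judged:
At the end, for the whole second after the job is handed in: Transformer in rectangular nest, housing in T nest: within 5 mm of the pocket centre, at most 5 mm above its floor, square within 0.09 rad, in line within 0.12 rad. Probe tip down in the cup: tip within 31 mm of its axis, under 20 mm above its underside, leaning under 0.65 rad. All at rest (x of transformer in the frame of nest_rect between -0.005 and 0.005 m and y of transformer in the frame of nest_rect between -0.005 and 0.005 m and z of transformer in the frame of nest_rect below 0.005 m and angle between the z axis of transformer and the z axis of nest_rect, either way round below 0.09 rad and angle between the x axis of transformer and the x axis of nest_rect, either way round below 0.12 rad and linear speed of each of transformer, housing, probe below 0.02 m/s and x of housing in the frame of nest_tee between -0.005 and 0.005 m and y of housing in the frame of nest_tee between -0.005 and 0.005 m and z of housing in the frame of nest_tee below 0.005 m and angle between the z axis of housing and the z axis of nest_tee, either way round below 0.09 rad and angle between the x axis of housing and the x axis of nest_tee, either way round below 0.12 rad and horizontal distance between probe and cup below 0.031 m and z of probe in the frame of cup below 0.02 m and angle between probe's own z axis and vertical below 0.65 rad); the robot touches nothing.
It fails at once if a bystander (spool, flux bottle, capacitor, screwdriver, board) is shifted by more than 25 mm (distance of any of spool, flux, capacitor, driver, board from where it was at the start of the episode above 0.025 m).
It fails at once if a standing bystander (spool, flux bottle, capacitor) is tipped over (angle between any of spool, flux, capacitor's own z axis and vertical above 0.6 rad).
It also fails if it takes over 72 s, if anything falls off the work surface, if the arm or the gripper's body presses on something with over 40 N, if the wrist force passes 120 N, or if a joint passes its speed limit or range.

### The arm

A 6-joint arm with a two-finger parallel gripper is mounted at the origin on the work surface. World frame = base frame: x ahead of the robot, y to its left, z up, the work surface at z = 0. Lengths are in m, angles in rad, forces in N, time in s.
With the tool pointing down it reaches from about 0.3 to 0.85 m from the base axis. Payload 4.2 kg.
Tool frame: the origin (TCP) lies on the centre line of the jaws, within the pads' length; the fingertips stand 25 mm ahead of it and the grasp point (between the pads) lies 6 mm ahead of it; z points along the fingers, y is the line along which they close (so a half turn about z gives the same grasp; the last joint's range is limited). The gripper opens to 91 mm and grips with 3 to 60 N. Pads are 32 mm wide; open, the fingers measure 118 mm over their backs; the gripper's body (76 mm by 178 mm) begins 60 mm behind the grasp point.
Start: joints at [1.324, 0.32, 1.565, -0, 1.257, -0.02], TCP at [0.129, 0.56, 0.239] pointing down, gripper open.
Joint ranges: [-3.11, 3.11], [-0.84, 2.01], [0.21, 2.61], [-1.34, 4.49], [0.05, 2.63], [-2.56, 2.56]. Speed limits (rad/s): [2.57, 2.57, 3.14, 3.14, 3.14, 3.14].

### API

Orientations are given as a unit quaternion [w, x, y, z].
In Python, from rig import state, camera, camera_params, sign_off gives the robot as it stands.
- The arm moves only by the tool jog_arm, never from a script. Its argument "deltas" is a list of rows, each an object of numbers: "jaw": the opening, from -1 (shut) to 1 (fully open); "x", "y", "z": the shift along the world's x, y, z normalised to -1 to 1, where 1 is 0.15 m; "rx", "ry", "rz": the turn, a rotation vector about the world's x, y, z normalised to -1 to 1, where 1 is 6 degrees. In form: [{"jaw": .., "x": .., "y": .., "z": .., "rx": .., "ry": .., "rz": ..}, ...]. A call has 1 to 20 rows; each row shifts and turns the commanded pose from where the row before left it; what a row does not reach is not made up. A row lasts 1/12 s, in which the tool goes at most 41.7 mm and 7.16 degrees, less where a joint would pass 70% of its speed; a pose out of reach is approached as far as the arm can. A call with a number of a shift or a turn outside -1 to 1 is refused whole. A call with a gripper value outside its range is refused whole. The fingers move at their own pace and stop on an object; "grip_force" is the grip in N (left out, the last holds). Time passes only in rows, so rows that do not move let the fingers close. It gives the time, the measured TCP pose, the force, the opening and the grip force at its end, in the units of the state.
- state(): the state, without advancing time (a new reading comes with each control period).
- camera(name): name is "scene" or "top"; returns the picture (384x512x3 uint8, red, green, blue); there is no depth.
- camera_params(name): a dict with "fx", "fy", "cx", "cy" (pixels), "position" and "rotation" of the camera in the world. Camera axes: x right, y down, z forward; pixel columns grow to the right and rows downward; lengths in m; the calibration is good to about 2 mm. A picture is of the moment at which its call begins. camera_params takes no time and is no camera call.
- sign_off(): hands the job in; it is judged then, once.
The state is a dict: "time_s": time; "qpos": joint angles; "qd": joint speeds; "joint_efforts": joint torques, N m; "tool_pos": TCP position; "eef_rot": TCP orientation; "wrist_force": force on the tool from outside, world axes, zero at the start; "wrist_torque": the same for the moment, N m; "width": finger opening in m; "grasp_force": force on a finger pad.
Only numpy, scipy, OpenCV 4.12 (cv2) and the standard library are available. Lean on these libraries where they do the work, as an engineer would, in place of code of your own. Each camera call takes 0.05 s, during which the arm holds its last target. There are 200 camera calls.

## Working session

There is one attempt and no reset: what is moved stays moved. The work goes in short steps, Python scripts to look and compute and a tool call to move; the robot and the scene stay as the last step left them, time stands still between calls to the robot, and variables do not carry over. Pictures are saved under pics/ and viewed, at most 10 in all, crops included, and the job is handed in when it is done.

Besides the shell and the picture viewer there is one more tool, called after "Call:" as name(argument=value, ...) on one line, values as JSON. jog_arm: Moves the arm, as the interface text tells. Its arguments: {"type":"object","properties":{"deltas":{"type":"array","items":{"type":"object","properties":{"jaw":{"type":"number"},"x":{"type":"number","minimum":-1,"maximum":1},"y":{"type":"number","minimum":-1,"maximum":1},"z":{"type":"number","minimum":-1,"maximum":1},"rx":{"type":"number","minimum":-1,"maximum":1},"ry":{"type":"number","minimum":-1,"maximum":1},"rz":{"type":"number","minimum":-1,"maximum":1}}}},"grip_force":{"type":"number"}},"required":["deltas"]}

```bash
ls; mkdir -p pics
python3 - <<'E'
from rig import *
import cv2
for n in("scene","top"):
    p=camera_params(n);print(n,p)
    cv2.imwrite(f"pics/{n}0.png",cv2.resize(camera(n)[:,:,::-1],(800,600),interpolation=cv2.INTER_CUBIC))
print(state())
E
```

```text
pics
scene {'fx': 371.8315709549631, 'fy': 371.8315709549631, 'cx': 253.6495696874537, 'cy': 200.0056308193224, 'position': array([1.11772217, 0.42252399, 0.64102587]), 'rotation': array([-0.18733672,  0.41095936,  0.80908199, -0.37603681])}
top {'fx': 425.8428890992862, 'fy': 425.8428890992862, 'cx': 253.8673072452943, 'cy': 195.47789087178205, 'position': array([0.3691772 , 0.02752297, 1.18749402]), 'rotation': array([ 0.05553168, -0.70410186,  0.70503711, -0.06387075])}
{'time_s': 0.1, 'qpos': array([ 1.32401652e+00,  3.20240788e-01,  1.56554757e+00, -1.56870467e-06,
        1.25741184e+00, -2.00105551e-02]), 'qd': array([ 0.00109901, -0.00276374, -0.00168415, -0.00083978, -0.00024341,
       -0.00097243]), 'joint_efforts': array([-2.12136952e-04, -4.13330519e+01, -2.32508880e+01,  7.28525757e-02,
        4.23143548e-02, -3.83867155e-05]), 'tool_pos': array([0.12918243, 0.55987725, 0.23820064]), 'eef_rot': array([-1.06162440e-04,  1.13141557e-01,  9.93578553e-01, -7.96731707e-04]), 'wrist_force': array([-0.86911477,  0.32193076,  0.21425002]), 'wrist_torque': array([0.01844689, 0.00614045, 0.00719168]), 'grasp_force': 0.0, 'width': 0.09122586783351248}
```

View pics/top0.png

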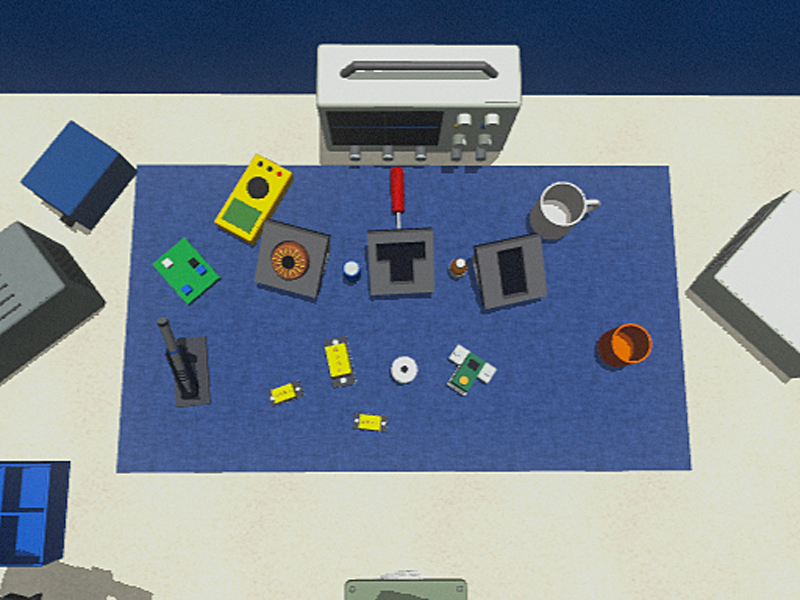

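View pics/scene0.png

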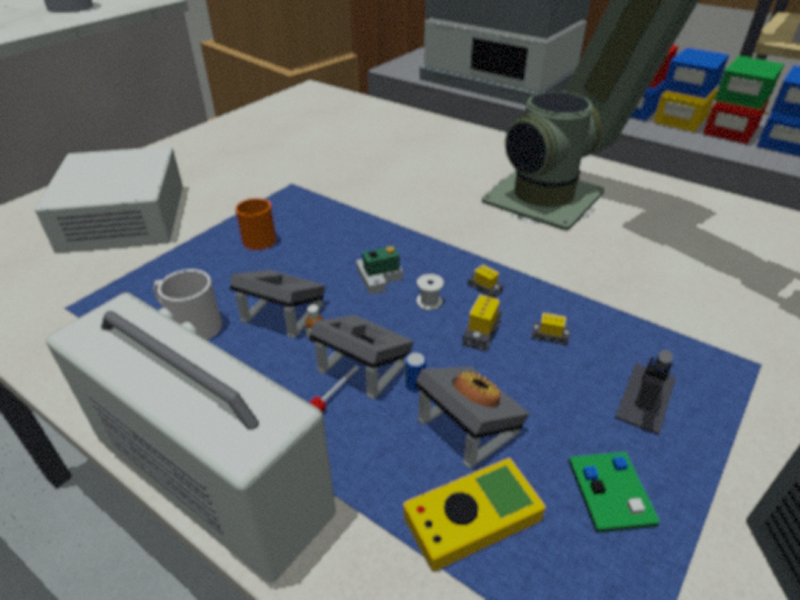

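Top view (800-px scale): transformer (338,362), housing (470,370), spool (404,369), tee nest (400,262), rect nest (510,272), rest (185,365), cup (625,345). I'll enlarge.

Run:
```python
from rig import *
import cv2,numpy as np
im=np.mean([camera("top").astype(float) for _ in range(4)],0).astype(np.uint8)[:,:,::-1]
np.save("top.npy",im)
def crop(x0,x1,y0,y1,s,t=10):
    c=cv2.resize(im[y0:y1,x0:x1],None,fx=s,fy=s,interpolation=cv2.INTER_CUBIC)
    for x in range(x0,x1):
        if x%t==0: cv2.line(c,(int((x-x0+.5)*s),0),(int((x-x0+.5)*s),6),(255,255,255),1); cv2.putText(c,str(x),(int((x-x0+.5)*s)-10,16),0,.33,(255,255,255),1)
    for y in range(y0,y1):
        if y%t==0: cv2.line(c,(0,int((y-y0+.5)*s)),(6,int((y-y0+.5)*s)),(255,255,255),1); cv2.putText(c,str(y),(8,int((y-y0+.5)*s)+4),0,.33,(255,255,255),1)
    return c
a=crop(200,320,210,260,6.6667); b=crop(230,352,140,200,6.5573)
h=[cv2.copyMakeBorder(i,0,0,0,max(0,800-i.shape[1]),0) [:,:800] if 0 else cv2.resize(i,(800,int(i.shape[0]*800/i.shape[1]))) for i in(a,b)]
c=np.vstack(h);print(c.shape);cv2.imwrite("pics/c1.png",c[:600])
cv2.imwrite("pics/b.png",h[1])
a=crop(95,145,195,265,8); b=crop(375,425,200,240,8)
c=np.zeros((560,800,3),np.uint8);c[:,:400]=a;c[:320,400:]=b;cv2.imwrite("pics/c2.png",c)
```

```text
(726, 800, 3)
```

View pics/c1.png

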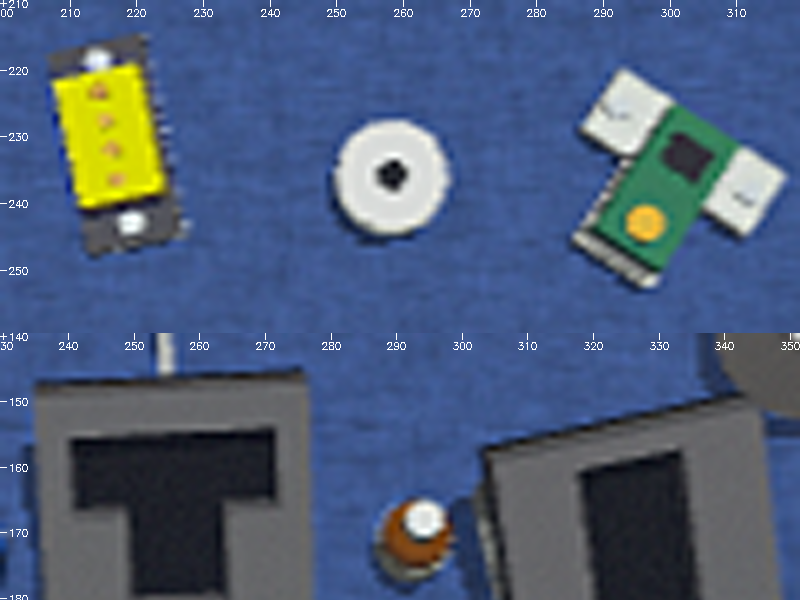

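View pics/c2.png

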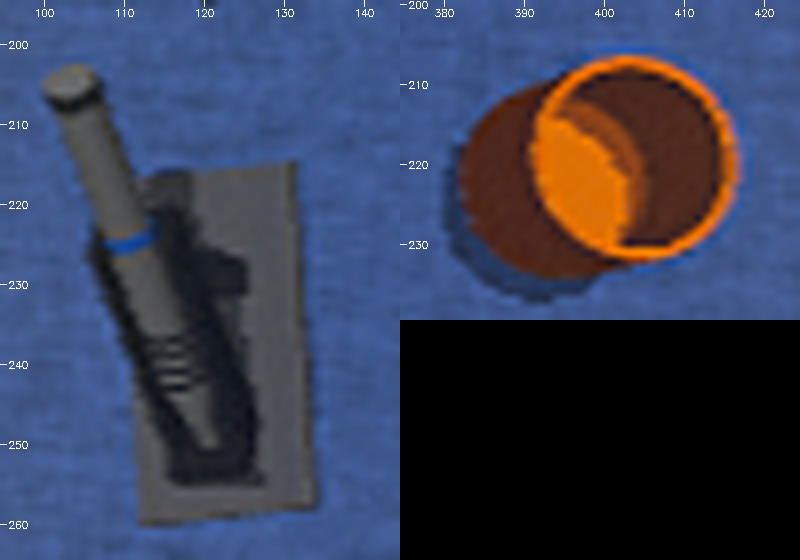

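View pics/b.png

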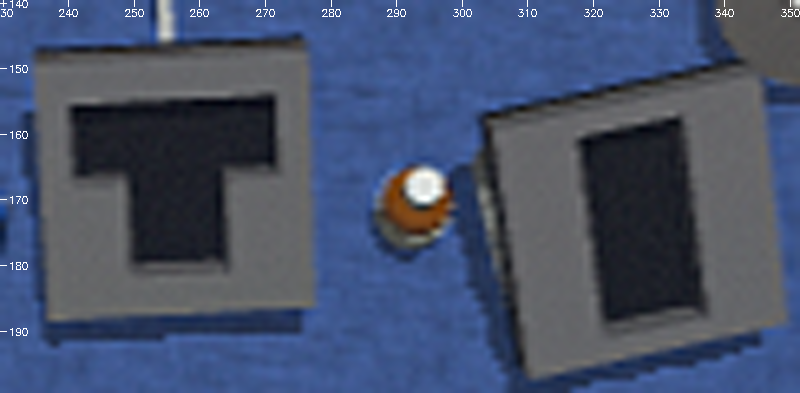

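```bash
cat > h.py <<'E'
from rig import *
import numpy as np
from scipy.spatial.transform import Rotation as R
from scipy.optimize import least_squares
def rot(q): return R.from_quat(q,scalar_first=True)
def proj(P,cam="top"):
    p=camera_params(cam); c=rot(p["rotation"]).inv().apply(np.atleast_2d(P)-p["position"])
    return np.c_[p["fx"]*c[:,0]/c[:,2]+p["cx"], p["fy"]*c[:,1]/c[:,2]+p["cy"]]
def ray(px,z,cam="top"):
    p=camera_params(cam); d=rot(p["rotation"]).apply([(px[0]-p["cx"])/p["fx"],(px[1]-p["cy"])/p["fy"],1])
    return p["position"]+d*(z-p["position"][2])/d[2]
def frame(s,tilt): return R.from_euler("z",s[2])*R.from_euler("y",-tilt)
def fit(loc,px,g,z=0,tilt=0,cam="top"):
    loc=np.array(loc,float)/1000; px=np.array(px,float)
    f=lambda s:(proj(frame(s,tilt).apply(loc)+[s[0],s[1],z],cam)-px).ravel()
    s=least_squares(f,g,loss="soft_l1",f_scale=.5); return s.x,f(s.x).reshape(-1,2).round(1).tolist()
def delta(pos,Rt):
    "print shift in units and rotvec in units from the present pose"
    s=state(); d=(np.array(pos)-s["tool_pos"])/.15
    rv=(Rt*rot(s["eef_rot"]).inv()).as_rotvec(degrees=True)/6
    print("pos",np.round(pos,4),"d",d.round(3),"rv",rv.round(3),"t",s["time_s"])
def grasp(Ro):
    "tool rotation gripping across object y, tool z = -object z"
    return Ro*R.from_matrix(np.array([[-1,0,0],[0,1,0],[0,0,-1.]]))
E
cat > fit.py <<'E'
from h import *
def c(pts,x0,y0,s): return [((x+.5)/s+x0-.5,(y+.5)/s+y0-.5) for x,y in pts]
A=(200,210,6.6667);B=(230,140,6.5573);C=(95,195,8);D=(375,200,8)
out={}
def go(n,*a,**k):
    out[n],r=fit(*a,**k); print(n,out[n].round(4),r)
go("trafo",[(26,17,55),(26,-17,55),(-26,-17,55),(-26,17,55),(42,20,22),(42,-20,22),(-42,-20,22),(-42,20,22)],
 c([(53,83),(139,62),(166,190),(80,209),(47,54),(145,37),(186,235),(90,257)],*A),[.3,.1,.2])
go("housing",[(30,16,55),(30,-16,55),(-30,-16,55),(-30,16,55),(35,40,22),(35,-40,22),(5,-40,22),(5,40,22)],
 c([(672,103),(741,143),(660,270),(598,232),(621,68),(786,178),(742,238),(580,132)],*A),[.3,-.1,-.5])
pl=[(55,56,18),(55,-56,18),(-55,-56,18),(-55,56,18)]
go("tee",pl+[(37.5,42.5,18),(37.5,-42.5,18),(2.5,-42.5,18),(2.5,-20.5,18),(-37.5,-20.5,18),(-37.5,20.5,18),(2.5,20.5,18),(2.5,42.5,18)],
 c([(36,53),(307,44),(315,305),(46,320),(70,107),(275,95),(277,170),(223,172),(228,270),(131,272),(130,177),(76,178)],*B),[.5,0,0],z=.05,tilt=np.pi/6)
go("rect",pl+[(44.5,22.5,18),(44.5,-22.5,18),(-44.5,-22.5,18),(-44.5,22.5,18)],
 c([(487,120),(750,66),(788,322),(529,380),(581,139),(682,117),(708,316),(605,334)],*B),[.5,-.1,.1],z=.05,tilt=np.pi/6)
s,co=np.sin(np.radians(40)),np.cos(np.radians(40))
pr=lambda l,o=0:(-30+l*s-o*co,0,20+l*co+o*s)
go("rest",[pr(165),pr(100.5,8),(60,-30,8),(-60,-30,8),(-60,30,8)],c([(72,82),(131,244),(297,160),(316,510),(140,525)],*C),[.35,.35,0])
px=c([(636,158)],*D)[0]; out["cup"]=ray(px,.08); print("cup",out["cup"])
print("spool",ray(c([(392,177)],*A)[0],.044),"flux",ray(c([(424,186)],*B)[0],.062))
np.savez("fit.npz",**out)
E
python3 fit.py
```

```text
trafo [0.4691 0.1145 0.2174] [[0.3, -0.1], [-0.1, 0.3], [-0.1, 0.2], [0.2, 0.2], [0.1, 0.2], [-0.3, -0.4], [-0.1, -0.2], [-0.1, -0.3]]
housing [ 0.4485 -0.1073 -0.5798] [[0.1, 0.0], [-0.1, 0.6], [0.1, 0.5], [-0.8, -0.4], [-0.1, 0.2], [-0.2, -0.4], [0.7, -0.1], [0.2, -0.3]]
tee [0.6465 0.0072 0.0463] [[-0.4, 0.9], [0.4, 0.4], [-0.1, -0.4], [0.2, -0.8], [-0.2, -1.2], [0.3, -0.8], [0.3, 0.4], [0.4, 0.4], [0.1, -0.5], [-0.1, -0.1], [-0.6, 0.3], [-0.5, 0.5]]
rect [ 0.6278 -0.1829  0.2253] [[0.5, 1.5], [1.2, 0.7], [-0.1, -0.3], [0.1, -0.1], [-1.0, -0.4], [-0.1, -0.7], [-0.1, -0.2], [-0.2, 0.7]]
rest [0.4524 0.3768 0.1046] [[0.2, -1.7], [-0.4, -1.0], [-0.1, 0.6], [0.1, 0.2], [0.1, 0.7]]
cup [ 0.4945028  -0.51180639  0.08      ]
spool [0.45381104 0.00193194 0.044     ] flux [ 0.63707996 -0.09578479  0.062     ]
```

```bash
sed -i 's/go("tee",pl+/go("tee",/; s/go("rect",pl+/go("rect",/; s/c(\[(36,53),(307,44),(315,305),(46,320),/c([/; s/c(\[(487,120),(750,66),(788,322),(529,380),/c([/; s/pr(100.5,8),(60/pr(100.5,8),pr(165),pr(100.5,8),pr(165),pr(100.5,8),(60/; s/(131,244),(297/(131,244),(72,82),(131,244),(72,82),(131,244),(297/' fit.py; python3 fit.py
python3 - <<'E'
from h import *
f=np.load("fit.npz");t=f["trafo"]
Rt=grasp(R.from_euler("z",t[2])); delta([t[0],t[1],.15],Rt); delta([t[0],t[1],.051],Rt)
E
```

```text
trafo [0.4691 0.1145 0.2174] [[0.3, -0.1], [-0.1, 0.3], [-0.1, 0.2], [0.2, 0.2], [0.1, 0.2], [-0.3, -0.4], [-0.1, -0.2], [-0.1, -0.3]]
housing [ 0.4485 -0.1073 -0.5798] [[0.1, 0.0], [-0.1, 0.6], [0.1, 0.5], [-0.8, -0.4], [-0.1, 0.2], [-0.2, -0.4], [0.7, -0.1], [0.2, -0.3]]
tee [0.6465 0.0072 0.0479] [[-0.2, -1.2], [0.3, -0.8], [0.3, 0.4], [0.4, 0.4], [0.1, -0.5], [-0.1, -0.1], [-0.5, 0.4], [-0.5, 0.6]]
rect [ 0.6272 -0.1839  0.2147] [[-0.6, -0.3], [0.4, -0.4], [0.1, 0.1], [-0.1, 0.8]]
rest [0.4499 0.3764 0.1096] [[0.2, -0.7], [-0.4, -0.0], [0.2, -0.7], [-0.4, -0.0], [0.2, -0.7], [-0.4, -0.0], [-0.1, 1.4], [0.4, 1.1], [0.3, 1.7]]
cup [ 0.4945028  -0.51180639  0.08      ]
spool [0.45381104 0.00193194 0.044     ] flux [ 0.63707996 -0.09578479  0.062     ]
pos [0.4691 0.1145 0.15  ] d [ 2.266 -2.971 -0.591] rv [0.005 0.    4.241] t 0.3
pos [0.4691 0.1145 0.051 ] d [ 2.266 -2.971 -1.251] rv [0.005 0.    4.241] t 0.3
```

Call:
jog_arm(deltas=[{"x": 0.126, "y": -0.165, "z": -0.033, "rz": 0.2356, "jaw": 0.3}, {"x": 0.126, "y": -0.165, "z": -0.033, "rz": 0.2356, "jaw": 0.3}, {"x": 0.126, "y": -0.165, "z": -0.033, "rz": 0.2356, "jaw": 0.3}, {"x": 0.126, "y": -0.165, "z": -0.033, "rz": 0.2356, "jaw": 0.3}, {"x": 0.126, "y": -0.165, "z": -0.033, "rz": 0.2356, "jaw": 0.3}, {"x": 0.126, "y": -0.165, "z": -0.033, "rz": 0.2356, "jaw": 0.3}, {"x": 0.126, "y": -0.165, "z": -0.033, "rz": 0.2356, "jaw": 0.3}, {"x": 0.126, "y": -0.165, "z": -0.033, "rz": 0.2356, "jaw": 0.3}, {"x": 0.126, "y": -0.165, "z": -0.033, "rz": 0.2356, "jaw": 0.3}, {"x": 0.126, "y": -0.165, "z": -0.033, "rz": 0.2356, "jaw": 0.3}, {"x": 0.126, "y": -0.165, "z": -0.033, "rz": 0.2356, "jaw": 0.3}, {"x": 0.126, "y": -0.165, "z": -0.033, "rz": 0.2356, "jaw": 0.3}, {"x": 0.126, "y": -0.165, "z": -0.033, "rz": 0.2356, "jaw": 0.3}, {"x": 0.126, "y": -0.165, "z": -0.033, "rz": 0.2356, "jaw": 0.3}, {"x": 0.126, "y": -0.165, "z": -0.033, "rz": 0.2356, "jaw": 0.3}, {"x": 0.126, "y": -0.165, "z": -0.033, "rz": 0.2356, "jaw": 0.3}, {"x": 0.126, "y": -0.165, "z": -0.033, "rz": 0.2356, "jaw": 0.3}, {"x": 0.126, "y": -0.165, "z": -0.033, "rz": 0.2356, "jaw": 0.3}, {"jaw": 0.3}, {"jaw": 0.3}])

```text
$.deltas[0]: bad value
```

```bash
cat > to.py <<'E'
from h import *
import sys
f=np.load("fit.npz")
def at(n,h): t=f[n]; delta([t[0],t[1],h],grasp(R.from_euler("z",t[2])))
def nest(n,h,dx=0,dy=0,flip=False):
    "object frame h metres above pocket floor; TCP is 51 mm (or given) above object origin"
    t=f[n]; Q=frame(t,np.pi/6); G=grasp(Q)
    if flip: G=G*R.from_euler("z",np.pi)
    delta(np.array([t[0],t[1],.05])+Q.apply([dx,dy,h]),G)
E
python3 -c "
from to import *
at('trafo',.051);print(state()['qpos'].round(2))"
```

```text
pos [0.4691 0.1145 0.051 ] d [ 2.266 -2.971 -1.251] rv [0.005 0.    4.241] t 0.3
[ 1.32  0.32  1.56 -0.    1.26 -0.02]
```

Call:
jog_arm(deltas=[{"jaw": 0.3, "x": 0.12, "y": -0.16, "z": -0.03, "rx": 0, "ry": 0, "rz": 0.2}])

```text
time_s: 0.38
tool_pos: [0.1458, 0.5397, 0.2348]
eef_rot: [-0.001, 0.101, 0.995, 0.002]
wrist_force: [1.3, 0.2, 0.3]
width: 0.087
grasp_force: 0.0
```

Call:
jog_arm(deltas=[{"jaw": 0.3, "x": 0.126, "y": -0.165, "z": -0.033, "rx": 0, "ry": 0, "rz": 0.24}, {"jaw": 0.3, "x": 0.126, "y": -0.165, "z": -0.033, "rx": 0, "ry": 0, "rz": 0.24}, {"jaw": 0.3, "x": 0.126, "y": -0.165, "z": -0.033, "rx": 0, "ry": 0, "rz": 0.24}, {"jaw": 0.3, "x": 0.126, "y": -0.165, "z": -0.033, "rx": 0, "ry": 0, "rz": 0.24}, {"jaw": 0.3, "x": 0.126, "y": -0.165, "z": -0.033, "rx": 0, "ry": 0, "rz": 0.24}, {"jaw": 0.3, "x": 0.126, "y": -0.165, "z": -0.033, "rx": 0, "ry": 0, "rz": 0.24}, {"jaw": 0.3, "x": 0.126, "y": -0.165, "z": -0.033, "rx": 0, "ry": 0, "rz": 0.24}, {"jaw": 0.3, "x": 0.126, "y": -0.165, "z": -0.033, "rx": 0, "ry": 0, "rz": 0.24}, {"jaw": 0.3, "x": 0.126, "y": -0.165, "z": -0.033, "rx": 0, "ry": 0, "rz": 0.24}, {"jaw": 0.3, "x": 0.126, "y": -0.165, "z": -0.033, "rx": 0, "ry": 0, "rz": 0.24}, {"jaw": 0.3, "x": 0.126, "y": -0.165, "z": -0.033, "rx": 0, "ry": 0, "rz": 0.24}, {"jaw": 0.3, "x": 0.126, "y": -0.165, "z": -0.033, "rx": 0, "ry": 0, "rz": 0.24}, {"jaw": 0.3, "x": 0.126, "y": -0.165, "z": -0.033, "rx": 0, "ry": 0, "rz": 0.24}, {"jaw": 0.3, "x": 0.126, "y": -0.165, "z": -0.033, "rx": 0, "ry": 0, "rz": 0.24}, {"jaw": 0.3, "x": 0.126, "y": -0.165, "z": -0.033, "rx": 0, "ry": 0, "rz": 0.24}, {"jaw": 0.3, "x": 0.126, "y": -0.165, "z": -0.033, "rx": 0, "ry": 0, "rz": 0.24}, {"jaw": 0.3, "x": 0.126, "y": -0.165, "z": -0.033, "rx": 0, "ry": 0, "rz": 0.24}, {"jaw": 0.3, "x": 0, "y": 0, "z": 0, "rx": 0, "ry": 0, "rz": 0}, {"jaw": 0.3, "x": 0, "y": 0, "z": 0, "rx": 0, "ry": 0, "rz": 0}])

```text
time_s: 1.97
tool_pos: [0.469, 0.1145, 0.15]
eef_rot: [-0.0, -0.109, 0.994, 0.0]
wrist_force: [-0.6, 0.0, 0.8]
width: 0.0593
grasp_force: 0.0
```

```bash
python3 -c "
from to import *
at('trafo',.051);print(state()['qpos'].round(2))"
```

```text
pos [0.4691 0.1145 0.051 ] d [ 0.001  0.    -0.66 ] rv [-0.002 -0.008 -0.007] t 1.9667
[ 0.22  0.26  1.9   0.    0.98 -1.57]
```

Call:
jog_arm(deltas=[{"jaw": 0.3, "x": 0, "y": 0, "z": -0.15, "rx": 0, "ry": 0, "rz": 0}, {"jaw": 0.3, "x": 0, "y": 0, "z": -0.15, "rx": 0, "ry": 0, "rz": 0}, {"jaw": 0.3, "x": 0, "y": 0, "z": -0.15, "rx": 0, "ry": 0, "rz": 0}, {"jaw": 0.3, "x": 0, "y": 0, "z": -0.11, "rx": 0, "ry": 0, "rz": 0}, {"jaw": 0.3, "x": 0, "y": 0, "z": -0.1, "rx": 0, "ry": 0, "rz": 0}, {"jaw": -1, "x": 0, "y": 0, "z": 0, "rx": 0, "ry": 0, "rz": 0}, {"jaw": -1, "x": 0, "y": 0, "z": 0, "rx": 0, "ry": 0, "rz": 0}, {"jaw": -1, "x": 0, "y": 0, "z": 0, "rx": 0, "ry": 0, "rz": 0}, {"jaw": -1, "x": 0, "y": 0, "z": 0, "rx": 0, "ry": 0, "rz": 0}, {"jaw": -1, "x": 0, "y": 0, "z": 0, "rx": 0, "ry": 0, "rz": 0}, {"jaw": -1, "x": 0, "y": 0, "z": 0, "rx": 0, "ry": 0, "rz": 0}], grip_force=35)

```text
time_s: 2.88
tool_pos: [0.4693, 0.1159, 0.0525]
eef_rot: [0.001, -0.111, 0.994, 0.0]
wrist_force: [-0.9, 1.0, 5.8]
width: 0.0338
grasp_force: 35.0
```

```bash
python3 -c "
from to import *
nest('rect',.051+.08);nest('rect',.051)"
```

```text
pos [ 0.5632 -0.1979  0.1634] d [ 0.626 -2.092  0.74 ] rv [ 1.074 -4.859 -0.064] t 2.8833
pos [ 0.6023 -0.1893  0.0942] d [ 0.886 -2.035  0.278] rv [ 1.074 -4.859 -0.064] t 2.8833
```

Call:
jog_arm(deltas=[{"jaw": -1, "x": 0, "y": 0, "z": 0.14, "rx": 0, "ry": 0, "rz": 0}, {"jaw": -1, "x": 0, "y": 0, "z": 0.22, "rx": 0, "ry": 0, "rz": 0}, {"jaw": -1, "x": 0, "y": 0, "z": 0.22, "rx": 0, "ry": 0, "rz": 0}, {"jaw": -1, "x": 0, "y": 0, "z": 0.22, "rx": 0, "ry": 0, "rz": 0}, {"jaw": -1, "x": 0, "y": 0, "z": 0.24, "rx": 0, "ry": 0, "rz": 0}, {"jaw": -1, "x": 0.033, "y": -0.15, "z": 0, "rx": 0.08, "ry": -0.35, "rz": 0}, {"jaw": -1, "x": 0.033, "y": -0.15, "z": 0, "rx": 0.08, "ry": -0.35, "rz": 0}, {"jaw": -1, "x": 0.033, "y": -0.15, "z": 0, "rx": 0.08, "ry": -0.35, "rz": 0}, {"jaw": -1, "x": 0.033, "y": -0.15, "z": 0, "rx": 0.08, "ry": -0.35, "rz": 0}, {"jaw": -1, "x": 0.033, "y": -0.15, "z": 0, "rx": 0.08, "ry": -0.35, "rz": 0}, {"jaw": -1, "x": 0.033, "y": -0.15, "z": 0, "rx": 0.08, "ry": -0.35, "rz": 0}, {"jaw": -1, "x": 0.033, "y": -0.15, "z": 0, "rx": 0.08, "ry": -0.35, "rz": 0}, {"jaw": -1, "x": 0.033, "y": -0.15, "z": 0, "rx": 0.08, "ry": -0.35, "rz": 0}, {"jaw": -1, "x": 0.033, "y": -0.15, "z": 0, "rx": 0.08, "ry": -0.35, "rz": 0}, {"jaw": -1, "x": 0.033, "y": -0.15, "z": 0, "rx": 0.08, "ry": -0.35, "rz": 0}, {"jaw": -1, "x": 0.033, "y": -0.15, "z": 0, "rx": 0.08, "ry": -0.35, "rz": 0}, {"jaw": -1, "x": 0.033, "y": -0.15, "z": 0, "rx": 0.08, "ry": -0.35, "rz": 0}, {"jaw": -1, "x": 0.033, "y": -0.15, "z": 0, "rx": 0.08, "ry": -0.35, "rz": 0}, {"jaw": -1, "x": 0.033, "y": -0.15, "z": 0, "rx": 0.08, "ry": -0.35, "rz": 0}])

```text
time_s: 4.47
tool_pos: [0.5486, -0.1831, 0.2196]
eef_rot: [0.24, -0.092, 0.966, 0.018]
wrist_force: [-0.0, -0.2, -3.4]
width: 0.0342
grasp_force: 35.0
```

```bash
cat >> to.py <<'E'
BIAS=np.array([0,.0015,0])
def nest(n,h,dx=0,dy=0,flip=False):
    t=f[n]; Q=frame(t,np.pi/6); G=grasp(Q)
    if flip: G=G*R.from_euler("z",np.pi)
    o=np.array([t[0],t[1],.05])+BIAS
    print("now local",(Q.inv().apply(state()["tool_pos"]-o)*1000).round(1))
    delta(o+Q.apply([dx,dy,h]),G)
E
python3 - <<'E'
from to import *
import cv2
nest('rect',.0525+.025);nest('rect',.0525)
i=camera("scene")[:,:,::-1];j=camera("top")[:,:,::-1]
k=np.hstack([cv2.resize(i[150:250,100:300],(800,400),interpolation=2)[:, :450],cv2.resize(j[140:215,250:350],(350,262),interpolation=2).repeat(1,0) if 0 else cv2.copyMakeBorder(cv2.resize(j[120:200,280:350],(350,400),interpolation=2),0,0,0,0,0)])
cv2.imwrite("pics/d.png",k)
E
```

```text
now local [ 18.2  16.1 185.4]
pos [ 0.5893 -0.1907  0.1171] d [ 0.271 -0.05  -0.683] rv [ 0.151 -0.342  0.268] t 4.4667
now local [ 18.2  16.1 185.4]
pos [ 0.6015 -0.188   0.0955] d [ 0.353 -0.033 -0.828] rv [ 0.151 -0.342  0.268] t 4.4667
```

View pics/d.png

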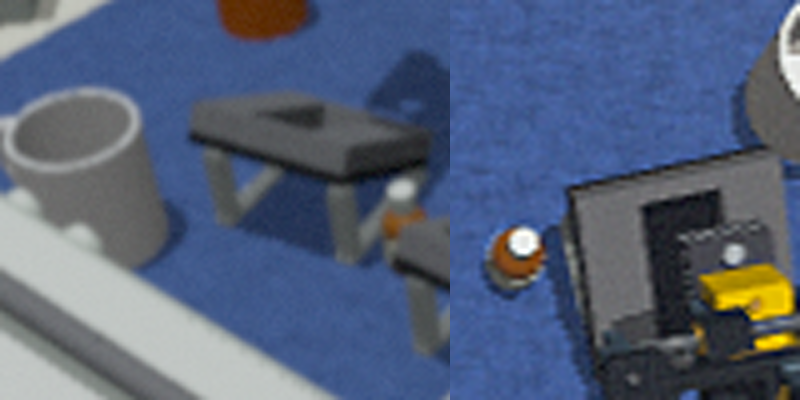

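The transformer is held tilted over the rectangular nest, still a little off (lag). Settle and correct.

Call:
jog_arm(deltas=[{"jaw": -1, "x": 0, "y": 0, "z": 0, "rx": 0, "ry": 0, "rz": 0}, {"jaw": -1, "x": 0, "y": 0, "z": 0, "rx": 0, "ry": 0, "rz": 0}, {"jaw": -1, "x": 0, "y": 0, "z": 0, "rx": 0, "ry": 0, "rz": 0}])

```text
time_s: 4.82
tool_pos: [0.5492, -0.1808, 0.2203]
eef_rot: [0.24, -0.094, 0.966, 0.018]
wrist_force: [-0.5, 0.6, -2.6]
width: 0.034
grasp_force: 35.0
```

Run:
```python
from to import *
nest('rect',.0525+.025);nest('rect',.0525)
```

```text
now local [ 19.5  18.2 185.4]
pos [ 0.5893 -0.1907  0.1171] d [ 0.267 -0.066 -0.688] rv [ 0.161 -0.329  0.224] t 4.8167
now local [ 19.5  18.2 185.4]
pos [ 0.6015 -0.188   0.0955] d [ 0.349 -0.048 -0.832] rv [ 0.161 -0.329  0.224] t 4.8167
```

Call:
jog_arm(deltas=[{"jaw": -1, "x": 0.09, "y": -0.066, "z": -0.088, "rx": 0.08, "ry": -0.17, "rz": 0.11}, {"jaw": -1, "x": 0.057, "y": 0, "z": -0.15, "rx": 0.08, "ry": -0.16, "rz": 0.11}, {"jaw": -1, "x": 0.04, "y": 0, "z": -0.15, "rx": 0, "ry": 0, "rz": 0}, {"jaw": -1, "x": 0.04, "y": 0, "z": -0.15, "rx": 0, "ry": 0, "rz": 0}, {"jaw": -1, "x": 0.04, "y": 0, "z": -0.15, "rx": 0, "ry": 0, "rz": 0}, {"jaw": -1, "x": 0, "y": 0, "z": 0, "rx": 0, "ry": 0, "rz": 0}, {"jaw": -1, "x": 0, "y": 0, "z": 0, "rx": 0, "ry": 0, "rz": 0}])

```text
time_s: 5.4
tool_pos: [0.6046, -0.1708, 0.1349]
eef_rot: [0.233, -0.087, 0.968, 0.012]
wrist_force: [0.5, -0.2, -3.4]
width: 0.0336
grasp_force: 35.0
```

Run:
```python
from to import *
nest('rect',.0525+.025);nest('rect',.0525)
import cv2
j=camera("top")[:,:,::-1]
cv2.imwrite("pics/e.png",cv2.resize(j[140:200,290:370],(800,600),interpolation=2))
```

```text
now local [25.5 16.1 83.3]
pos [ 0.5893 -0.1907  0.1171] d [-0.102 -0.132 -0.119] rv [ 0.252 -0.456  0.376] t 5.4
now local [25.5 16.1 83.3]
pos [ 0.6015 -0.188   0.0955] d [-0.021 -0.115 -0.263] rv [ 0.252 -0.456  0.376] t 5.4
```

View pics/e.png

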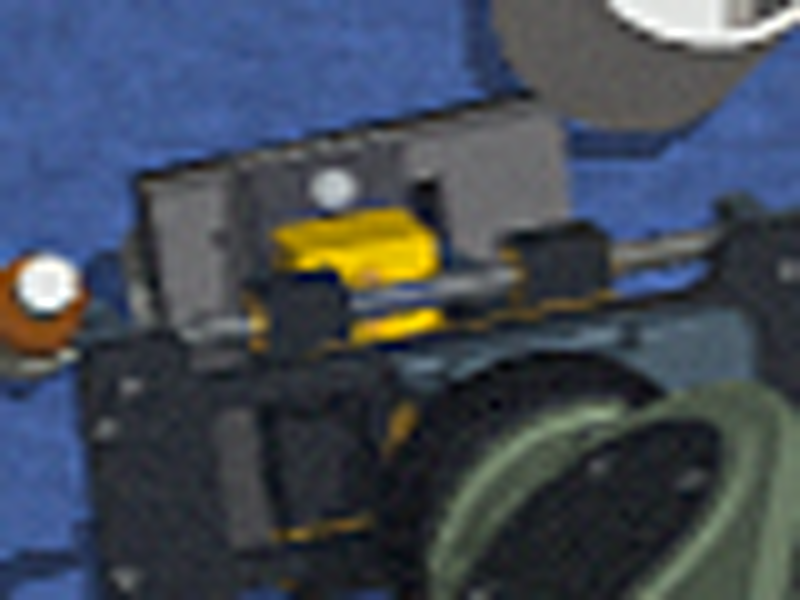

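```bash
python3 -c "
from rig import state;s=state();print(s['qpos'].round(3),s['qd'].round(3))"
```

```text
[-0.413  0.34   1.923  0.502  0.522 -2.557] [-0.01  -0.025 -0.019  0.001 -0.006  0.001]
```

q6 is at its limit (-2.56); the transformer is symmetric, so I lift and half-turn about the tool axis.

Call:
jog_arm(deltas=[{"jaw": -1, "x": -0.087, "y": -0.019, "z": 0.154, "rx": 0, "ry": 0, "rz": 0}, {"jaw": -1, "x": -0.087, "y": -0.019, "z": 0.154, "rx": 0, "ry": 0, "rz": 0}, {"jaw": -1, "x": -0.087, "y": -0.019, "z": 0.154, "rx": 0, "ry": 0, "rz": 0}, {"jaw": -1, "x": 0, "y": 0, "z": 0, "rx": 0.49, "ry": 0.11, "rz": -0.86}, {"jaw": -1, "x": 0, "y": 0, "z": 0, "rx": 0.49, "ry": 0.11, "rz": -0.86}, {"jaw": -1, "x": 0, "y": 0, "z": 0, "rx": 0.49, "ry": 0.11, "rz": -0.86}, {"jaw": -1, "x": 0, "y": 0, "z": 0, "rx": 0.49, "ry": 0.11, "rz": -0.86}, {"jaw": -1, "x": 0, "y": 0, "z": 0, "rx": 0.49, "ry": 0.11, "rz": -0.86}, {"jaw": -1, "x": 0, "y": 0, "z": 0, "rx": 0.49, "ry": 0.11, "rz": -0.86}, {"jaw": -1, "x": 0, "y": 0, "z": 0, "rx": 0.49, "ry": 0.11, "rz": -0.86}, {"jaw": -1, "x": 0, "y": 0, "z": 0, "rx": 0.49, "ry": 0.11, "rz": -0.86}, {"jaw": -1, "x": 0, "y": 0, "z": 0, "rx": 0.49, "ry": 0.11, "rz": -0.86}, {"jaw": -1, "x": 0, "y": 0, "z": 0, "rx": 0.49, "ry": 0.11, "rz": -0.86}, {"jaw": -1, "x": 0, "y": 0, "z": 0, "rx": 0.49, "ry": 0.11, "rz": -0.86}, {"jaw": -1, "x": 0, "y": 0, "z": 0, "rx": 0.49, "ry": 0.11, "rz": -0.86}, {"jaw": -1, "x": 0, "y": 0, "z": 0, "rx": 0.49, "ry": 0.11, "rz": -0.86}, {"jaw": -1, "x": 0, "y": 0, "z": 0, "rx": 0.49, "ry": 0.11, "rz": -0.86}, {"jaw": -1, "x": 0, "y": 0, "z": 0, "rx": 0.49, "ry": 0.11, "rz": -0.86}])

```text
time_s: 6.95
tool_pos: [0.5661, -0.1812, 0.2077]
eef_rot: [0.129, 0.612, 0.752, 0.208]
wrist_force: [0.4, -0.0, -3.6]
width: 0.034
grasp_force: 35.0
```

Call:
jog_arm(deltas=[{"jaw": -1, "x": 0, "y": 0, "z": 0, "rx": 0.49, "ry": 0.11, "rz": -0.86}, {"jaw": -1, "x": 0, "y": 0, "z": 0, "rx": 0.49, "ry": 0.11, "rz": -0.86}, {"jaw": -1, "x": 0, "y": 0, "z": 0, "rx": 0.49, "ry": 0.11, "rz": -0.86}, {"jaw": -1, "x": 0, "y": 0, "z": 0, "rx": 0.49, "ry": 0.11, "rz": -0.86}, {"jaw": -1, "x": 0, "y": 0, "z": 0, "rx": 0.49, "ry": 0.11, "rz": -0.86}, {"jaw": -1, "x": 0, "y": 0, "z": 0, "rx": 0.49, "ry": 0.11, "rz": -0.86}, {"jaw": -1, "x": 0, "y": 0, "z": 0, "rx": 0.49, "ry": 0.11, "rz": -0.86}, {"jaw": -1, "x": 0, "y": 0, "z": 0, "rx": 0.49, "ry": 0.11, "rz": -0.86}, {"jaw": -1, "x": 0, "y": 0, "z": 0, "rx": 0.49, "ry": 0.11, "rz": -0.86}, {"jaw": -1, "x": 0, "y": 0, "z": 0, "rx": 0.49, "ry": 0.11, "rz": -0.86}, {"jaw": -1, "x": 0, "y": 0, "z": 0, "rx": 0.49, "ry": 0.11, "rz": -0.86}, {"jaw": -1, "x": 0, "y": 0, "z": 0, "rx": 0.49, "ry": 0.11, "rz": -0.86}, {"jaw": -1, "x": 0, "y": 0, "z": 0, "rx": 0.49, "ry": 0.11, "rz": -0.86}, {"jaw": -1, "x": 0, "y": 0, "z": 0, "rx": 0.49, "ry": 0.11, "rz": -0.86}, {"jaw": -1, "x": 0, "y": 0, "z": 0, "rx": 0.49, "ry": 0.11, "rz": -0.86}, {"jaw": -1, "x": 0, "y": 0, "z": 0, "rx": 0, "ry": 0, "rz": 0}, {"jaw": -1, "x": 0, "y": 0, "z": 0, "rx": 0, "ry": 0, "rz": 0}])

```text
time_s: 8.37
tool_pos: [0.566, -0.181, 0.2071]
eef_rot: [-0.052, 0.952, 0.103, 0.284]
wrist_force: [-0.3, -0.3, -4.8]
width: 0.0341
grasp_force: 35.0
```

Run:
```python
from to import *
print(state()['qpos'].round(2))
nest('rect',.0525+.025,flip=True);nest('rect',.0525,flip=True)
```

```text
[-0.54  0.22  1.94  0.7   0.69  0.33]
now local [ 27.1  14.4 165.7]
pos [ 0.5893 -0.1907  0.1171] d [ 0.155 -0.064 -0.6  ] rv [-0.5    0.486 -0.11 ] t 8.3667
now local [ 27.1  14.4 165.7]
pos [ 0.6015 -0.188   0.0955] d [ 0.237 -0.047 -0.744] rv [-0.5    0.486 -0.11 ] t 8.3667
```

Call:
jog_arm(deltas=[{"jaw": -1, "x": 0, "y": -0.064, "z": -0.05, "rx": -0.25, "ry": 0.243, "rz": -0.055}, {"jaw": -1, "x": 0.01, "y": 0, "z": -0.13, "rx": -0.25, "ry": 0.243, "rz": -0.055}, {"jaw": -1, "x": 0.045, "y": 0, "z": -0.14, "rx": 0, "ry": 0, "rz": 0}, {"jaw": -1, "x": 0.05, "y": 0, "z": -0.14, "rx": 0, "ry": 0, "rz": 0}, {"jaw": -1, "x": 0.05, "y": 0, "z": -0.14, "rx": 0, "ry": 0, "rz": 0}, {"jaw": -1, "x": 0, "y": 0, "z": 0, "rx": 0, "ry": 0, "rz": 0}, {"jaw": -1, "x": 0, "y": 0, "z": 0, "rx": 0, "ry": 0, "rz": 0}, {"jaw": -1, "x": 0, "y": 0, "z": 0, "rx": 0, "ry": 0, "rz": 0}])

```text
time_s: 9.03
tool_pos: [0.5899, -0.1908, 0.117]
eef_rot: [-0.028, 0.96, 0.102, 0.257]
wrist_force: [1.0, 0.7, -3.0]
width: 0.0338
grasp_force: 35.0
```

Run:
```python
from to import *
nest('rect',.0525+.025,flip=True);nest('rect',.0525+.008,flip=True)
import cv2
j=camera("top")[:,:,::-1]; i=camera("scene")[:,:,::-1]
cv2.imwrite("pics/f.png",np.hstack([cv2.resize(j[140:200,300:360],(400,400),interpolation=2),cv2.resize(i[150:230,130:210],(400,400),interpolation=2)]))
```

```text
now local [ 0.4 -0.3 77.1]
pos [ 0.5893 -0.1907  0.1171] d [-0.004  0.001  0.001] rv [-0.016 -0.002  0.019] t 9.0333
now local [ 0.4 -0.3 77.1]
pos [ 0.5976 -0.1889  0.1024] d [ 0.051  0.013 -0.097] rv [-0.016 -0.002  0.019] t 9.0333
```

View pics/f.png

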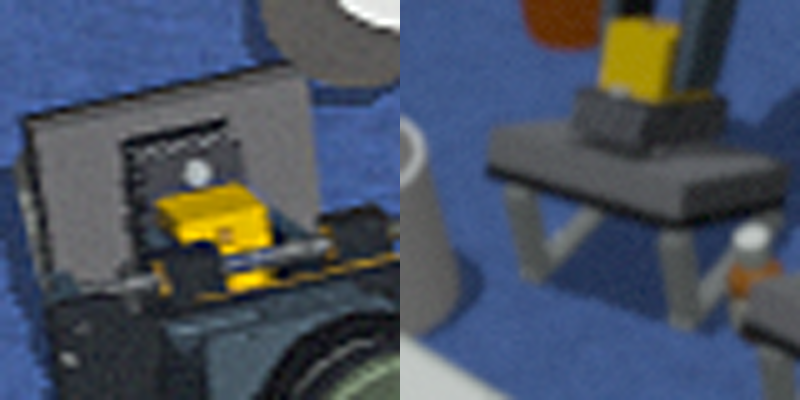

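Call:
jog_arm(deltas=[{"jaw": -1, "x": 0.01, "y": 0.002, "z": -0.018, "rx": 0, "ry": 0, "rz": 0}, {"jaw": -1, "x": 0.01, "y": 0.002, "z": -0.018, "rx": 0, "ry": 0, "rz": 0}, {"jaw": -1, "x": 0.01, "y": 0.002, "z": -0.018, "rx": 0, "ry": 0, "rz": 0}, {"jaw": -1, "x": 0.01, "y": 0.002, "z": -0.018, "rx": 0, "ry": 0, "rz": 0}, {"jaw": -1, "x": 0, "y": 0, "z": 0, "rx": 0, "ry": 0, "rz": 0}])

```text
time_s: 9.55
tool_pos: [0.5953, -0.1889, 0.104]
eef_rot: [-0.029, 0.961, 0.102, 0.256]
wrist_force: [-0.6, 0.2, -4.1]
width: 0.034
grasp_force: 35.0
```

Run:
```python
from to import *
nest('rect',.0525,flip=True)
```

```text
now local [-1.1  0.5 63. ]
pos [ 0.6015 -0.188   0.0955] d [ 0.041  0.006 -0.057] rv [-0.033 -0.03   0.022] t 9.55
```

Call:
jog_arm(deltas=[{"jaw": -1, "x": 0.012, "y": 0.002, "z": -0.017, "rx": 0, "ry": 0, "rz": 0}, {"jaw": -1, "x": 0.012, "y": 0.002, "z": -0.017, "rx": 0, "ry": 0, "rz": 0}, {"jaw": -1, "x": 0.012, "y": 0.002, "z": -0.017, "rx": 0, "ry": 0, "rz": 0}, {"jaw": -1, "x": 0.005, "y": 0, "z": -0.009, "rx": 0, "ry": 0, "rz": 0}, {"jaw": -1, "x": 0, "y": 0, "z": 0, "rx": 0, "ry": 0, "rz": 0}])

```text
time_s: 9.97
tool_pos: [0.6015, -0.1882, 0.0958]
eef_rot: [-0.029, 0.961, 0.102, 0.256]
wrist_force: [-0.9, -0.2, -1.8]
width: 0.034
grasp_force: 35.0
```

Run:
```python
from to import *
nest('rect',.0525,flip=True);nest('rect',.0525+.1,flip=True)
```

```text
now local [ 0.1 -0.1 52.8]
pos [ 0.6015 -0.188   0.0955] d [ 0.     0.001 -0.002] rv [-0.03  -0.022  0.022] t 9.9667
now local [ 0.1 -0.1 52.8]
pos [ 0.5527 -0.1987  0.1821] d [-0.326 -0.07   0.575] rv [-0.03  -0.022  0.022] t 9.9667
```

Call:
jog_arm(deltas=[{"jaw": -1, "x": 0.005, "y": 0.001, "z": -0.008, "rx": 0, "ry": 0, "rz": 0}, {"jaw": 0.2, "x": 0, "y": 0, "z": 0, "rx": 0, "ry": 0, "rz": 0}, {"jaw": 0.2, "x": 0, "y": 0, "z": 0, "rx": 0, "ry": 0, "rz": 0}, {"jaw": 0.2, "x": 0, "y": 0, "z": 0, "rx": 0, "ry": 0, "rz": 0}, {"jaw": 0.2, "x": 0, "y": 0, "z": 0, "rx": 0, "ry": 0, "rz": 0}, {"jaw": 0.2, "x": -0.065, "y": -0.014, "z": 0.115, "rx": 0, "ry": 0, "rz": 0}, {"jaw": 0.2, "x": -0.065, "y": -0.014, "z": 0.115, "rx": 0, "ry": 0, "rz": 0}, {"jaw": 0.2, "x": -0.065, "y": -0.014, "z": 0.115, "rx": 0, "ry": 0, "rz": 0}, {"jaw": 0.2, "x": -0.065, "y": -0.014, "z": 0.115, "rx": 0, "ry": 0, "rz": 0}, {"jaw": 0.2, "x": -0.065, "y": -0.014, "z": 0.115, "rx": 0, "ry": 0, "rz": 0}, {"jaw": 0.2, "x": 0, "y": 0, "z": 0, "rx": 0, "ry": 0, "rz": 0}])

```text
time_s: 10.88
tool_pos: [0.5542, -0.1997, 0.1845]
eef_rot: [-0.027, 0.96, 0.102, 0.259]
wrist_force: [-0.8, -0.7, 0.2]
width: 0.0547
grasp_force: 0.0
```

```bash
cat >> to.py <<'E'
def at(n,h): t=f[n]; delta(np.array([t[0],t[1],h])+BIAS,grasp(R.from_euler("z",t[2])))
E
python3 - <<'E'
from to import *
print(state()["qpos"].round(2)); at("housing",.15)
E
```

```text
[-0.55  0.24  1.95  0.61  0.65  0.37]
pos [ 0.4485 -0.1058  0.15  ] d [-0.705  0.626 -0.23 ] rv [-6.262  1.179 21.806] t 10.8833
```

Call:
jog_arm(deltas=[{"jaw": 0.2, "x": -0.03, "y": 0.026, "z": 0, "rx": -0.26, "ry": 0.05, "rz": 0.91}, {"jaw": 0.2, "x": -0.03, "y": 0.026, "z": 0, "rx": -0.26, "ry": 0.05, "rz": 0.91}, {"jaw": 0.2, "x": -0.03, "y": 0.026, "z": 0, "rx": -0.26, "ry": 0.05, "rz": 0.91}, {"jaw": 0.2, "x": -0.03, "y": 0.026, "z": 0, "rx": -0.26, "ry": 0.05, "rz": 0.91}, {"jaw": 0.2, "x": -0.03, "y": 0.026, "z": 0, "rx": -0.26, "ry": 0.05, "rz": 0.91}, {"jaw": 0.2, "x": -0.03, "y": 0.026, "z": 0, "rx": -0.26, "ry": 0.05, "rz": 0.91}, {"jaw": 0.2, "x": -0.03, "y": 0.026, "z": 0, "rx": -0.26, "ry": 0.05, "rz": 0.91}, {"jaw": 0.2, "x": -0.03, "y": 0.026, "z": 0, "rx": -0.26, "ry": 0.05, "rz": 0.91}, {"jaw": 0.2, "x": -0.03, "y": 0.026, "z": 0, "rx": -0.26, "ry": 0.05, "rz": 0.91}, {"jaw": 0.2, "x": -0.03, "y": 0.026, "z": 0, "rx": -0.26, "ry": 0.05, "rz": 0.91}, {"jaw": 0.2, "x": -0.03, "y": 0.026, "z": 0, "rx": -0.26, "ry": 0.05, "rz": 0.91}, {"jaw": 0.2, "x": -0.03, "y": 0.026, "z": 0, "rx": -0.26, "ry": 0.05, "rz": 0.91}, {"jaw": 0.2, "x": -0.03, "y": 0.026, "z": 0, "rx": -0.26, "ry": 0.05, "rz": 0.91}, {"jaw": 0.2, "x": -0.03, "y": 0.026, "z": 0, "rx": -0.26, "ry": 0.05, "rz": 0.91}, {"jaw": 0.2, "x": -0.03, "y": 0.026, "z": 0, "rx": -0.26, "ry": 0.05, "rz": 0.91}, {"jaw": 0.2, "x": -0.03, "y": 0.026, "z": 0, "rx": -0.26, "ry": 0.05, "rz": 0.91}, {"jaw": 0.2, "x": -0.03, "y": 0.026, "z": 0, "rx": -0.26, "ry": 0.05, "rz": 0.91}, {"jaw": 0.2, "x": -0.03, "y": 0.026, "z": 0, "rx": -0.26, "ry": 0.05, "rz": 0.91}, {"jaw": 0.2, "x": -0.03, "y": 0.026, "z": 0, "rx": -0.26, "ry": 0.05, "rz": 0.91}, {"jaw": 0.2, "x": -0.03, "y": 0.026, "z": 0, "rx": -0.26, "ry": 0.05, "rz": 0.91}])

```text
time_s: 12.55
tool_pos: [0.4638, -0.12, 0.1799]
eef_rot: [-0.006, 0.459, 0.887, 0.051]
wrist_force: [-0.7, 0.2, -0.0]
width: 0.0549
grasp_force: 0.0
```

Call:
jog_arm(deltas=[{"jaw": 0.2, "x": -0.03, "y": 0.026, "z": -0.05, "rx": -0.26, "ry": 0.05, "rz": 0.91}, {"jaw": 0.2, "x": -0.03, "y": 0.026, "z": -0.06, "rx": -0.26, "ry": 0.05, "rz": 0.91}, {"jaw": 0.2, "x": -0.03, "y": 0.026, "z": -0.06, "rx": -0.26, "ry": 0.05, "rz": 0.91}, {"jaw": 0.2, "x": -0.015, "y": 0.028, "z": -0.06, "rx": -0.26, "ry": 0.05, "rz": 0.91}, {"jaw": 0.2, "x": 0, "y": 0, "z": 0, "rx": 0, "ry": 0, "rz": 0}, {"jaw": 0.2, "x": 0, "y": 0, "z": 0, "rx": 0, "ry": 0, "rz": 0}])

```text
time_s: 13.05
tool_pos: [0.4479, -0.1039, 0.1455]
eef_rot: [-0.0, 0.286, 0.958, -0.003]
wrist_force: [-0.1, 0.0, -0.1]
width: 0.0546
grasp_force: 0.0
```

Run:
```python
from to import *
print(state()["qpos"].round(2)); at("housing",.0515)
import cv2
j=camera("top")[:,:,::-1]
cv2.imwrite("pics/g.png",cv2.resize(j[130:270,230:370],(600,600),interpolation=2))
```

```text
[-0.25  0.23  1.96 -0.01  0.96 -1.24]
pos [ 0.4485 -0.1058  0.0515] d [ 0.004 -0.012 -0.627] rv [ 0.059 -0.025 -0.005] t 13.05
```

View pics/g.png

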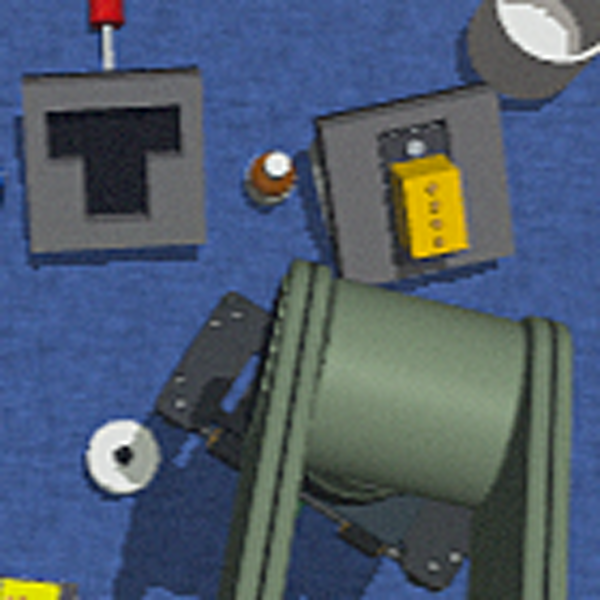

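Transformer appears seated in its nest. Descend on the housing and grip.

Call:
jog_arm(deltas=[{"jaw": 0.2, "x": 0.004, "y": -0.012, "z": -0.14, "rx": 0.06, "ry": -0.03, "rz": 0}, {"jaw": 0.2, "x": 0, "y": 0, "z": -0.14, "rx": 0, "ry": 0, "rz": 0}, {"jaw": 0.2, "x": 0, "y": 0, "z": -0.14, "rx": 0, "ry": 0, "rz": 0}, {"jaw": 0.2, "x": 0, "y": 0, "z": -0.12, "rx": 0, "ry": 0, "rz": 0}, {"jaw": 0.2, "x": 0, "y": 0, "z": -0.085, "rx": 0, "ry": 0, "rz": 0}, {"jaw": -1, "x": 0, "y": 0, "z": 0, "rx": 0, "ry": 0, "rz": 0}, {"jaw": -1, "x": 0, "y": 0, "z": 0, "rx": 0, "ry": 0, "rz": 0}, {"jaw": -1, "x": 0, "y": 0, "z": 0, "rx": 0, "ry": 0, "rz": 0}, {"jaw": -1, "x": 0, "y": 0, "z": 0, "rx": 0, "ry": 0, "rz": 0}, {"jaw": -1, "x": 0, "y": 0, "z": 0, "rx": 0, "ry": 0, "rz": 0}, {"jaw": -1, "x": 0, "y": 0, "z": 0, "rx": 0, "ry": 0, "rz": 0}])

```text
time_s: 14.02
tool_pos: [0.4494, -0.1069, 0.0536]
eef_rot: [0.002, 0.285, 0.958, -0.0]
wrist_force: [-0.1, -1.6, 4.5]
width: 0.0318
grasp_force: 35.0
```

Run:
```python
from to import *
z=state()["tool_pos"][2]; print(z,(state()["tool_pos"][:2]-f["housing"][:2]),rot(state()["eef_rot"]).as_matrix().round(3)[:,1])
nest("tee",z+.11);nest("tee",z+.025)
```

```text
0.053601469069479754 [0.00093527 0.00036245] [0.547 0.837 0.001]
now local [-173.5 -106.1  104.3]
pos [0.5648 0.0048 0.1917] d [0.769 0.745 0.921] rv [-1.325 -4.855  5.845] t 14.0167
now local [-173.5 -106.1  104.3]
pos [0.6072 0.0069 0.1181] d [1.052 0.759 0.43 ] rv [-1.325 -4.855  5.845] t 14.0167
```

Call:
jog_arm(deltas=[{"jaw": -1, "x": 0, "y": 0, "z": 0.1, "rx": 0, "ry": 0, "rz": 0}, {"jaw": -1, "x": 0, "y": 0, "z": 0.2, "rx": 0, "ry": 0, "rz": 0}, {"jaw": -1, "x": 0, "y": 0, "z": 0.2, "rx": 0, "ry": 0, "rz": 0}, {"jaw": -1, "x": 0, "y": 0, "z": 0.2, "rx": 0, "ry": 0, "rz": 0}, {"jaw": -1, "x": 0, "y": 0, "z": 0.22, "rx": 0, "ry": 0, "rz": 0}, {"jaw": -1, "x": 0.064, "y": 0.062, "z": 0, "rx": -0.11, "ry": -0.4, "rz": 0.487}, {"jaw": -1, "x": 0.064, "y": 0.062, "z": 0, "rx": -0.11, "ry": -0.4, "rz": 0.487}, {"jaw": -1, "x": 0.064, "y": 0.062, "z": 0, "rx": -0.11, "ry": -0.4, "rz": 0.487}, {"jaw": -1, "x": 0.064, "y": 0.062, "z": 0, "rx": -0.11, "ry": -0.4, "rz": 0.487}, {"jaw": -1, "x": 0.064, "y": 0.062, "z": 0, "rx": -0.11, "ry": -0.4, "rz": 0.487}, {"jaw": -1, "x": 0.064, "y": 0.062, "z": 0, "rx": -0.11, "ry": -0.4, "rz": 0.487}, {"jaw": -1, "x": 0.064, "y": 0.062, "z": 0, "rx": -0.11, "ry": -0.4, "rz": 0.487}, {"jaw": -1, "x": 0.064, "y": 0.062, "z": 0, "rx": -0.11, "ry": -0.4, "rz": 0.487}, {"jaw": -1, "x": 0.064, "y": 0.062, "z": 0, "rx": -0.11, "ry": -0.4, "rz": 0.487}, {"jaw": -1, "x": 0.064, "y": 0.062, "z": 0, "rx": -0.11, "ry": -0.4, "rz": 0.487}, {"jaw": -1, "x": 0.064, "y": 0.062, "z": 0, "rx": -0.11, "ry": -0.4, "rz": 0.487}, {"jaw": -1, "x": 0.064, "y": 0.062, "z": 0, "rx": -0.11, "ry": -0.4, "rz": 0.487}, {"jaw": -1, "x": 0, "y": 0, "z": 0, "rx": 0, "ry": 0, "rz": 0}, {"jaw": -1, "x": 0, "y": 0, "z": 0, "rx": 0, "ry": 0, "rz": 0}])

```text
time_s: 15.6
tool_pos: [0.5621, 0.0054, 0.1894]
eef_rot: [0.253, -0.023, 0.967, 0.006]
wrist_force: [0.3, -0.4, -3.6]
width: 0.0317
grasp_force: 35.0
```

```bash
sed -i 's/0,.0015,0/0,.001,0/' to.py
python3 - <<'E'
from to import *
print(state()["qpos"].round(2)); nest("tee",.0536+.025)
E
```

```text
[-0.03  0.15  2.05  0.09  0.44 -1.72]
now local [ -3.4   1.2 162.9]
pos [0.6072 0.0064 0.1181] d [ 0.301  0.007 -0.475] rv [ 0.012 -0.121  0.014] t 15.6
```

Call:
jog_arm(deltas=[{"jaw": -1, "x": 0.061, "y": 0.007, "z": -0.095, "rx": 0.01, "ry": -0.12, "rz": 0.01}, {"jaw": -1, "x": 0.06, "y": 0, "z": -0.095, "rx": 0, "ry": 0, "rz": 0}, {"jaw": -1, "x": 0.06, "y": 0, "z": -0.095, "rx": 0, "ry": 0, "rz": 0}, {"jaw": -1, "x": 0.06, "y": 0, "z": -0.095, "rx": 0, "ry": 0, "rz": 0}, {"jaw": -1, "x": 0.06, "y": 0, "z": -0.095, "rx": 0, "ry": 0, "rz": 0}, {"jaw": -1, "x": 0, "y": 0, "z": 0, "rx": 0, "ry": 0, "rz": 0}, {"jaw": -1, "x": 0, "y": 0, "z": 0, "rx": 0, "ry": 0, "rz": 0}])

```text
time_s: 16.18
tool_pos: [0.608, 0.0059, 0.1183]
eef_rot: [0.259, -0.023, 0.966, 0.006]
wrist_force: [0.3, 0.6, -2.9]
width: 0.0318
grasp_force: 35.0
```

Run:
```python
from to import *
nest("tee",.0536+.025);nest("tee",.0536+.01)
import cv2
j=camera("top")[:,:,::-1]; i=camera("scene")[:,:,::-1]
cv2.imwrite("pics/k.png",np.hstack([cv2.resize(j[135:195,225:285],(400,400),interpolation=2),cv2.resize(i[170:250,190:270],(400,400),interpolation=2)]))
```

```text
now local [ 0.8 -0.5 78.5]
pos [0.6072 0.0064 0.1181] d [-0.005  0.003 -0.002] rv [0.003 0.008 0.008] t 16.1833
now local [ 0.8 -0.5 78.5]
pos [0.6147 0.0067 0.1051] d [ 0.045  0.005 -0.088] rv [0.003 0.008 0.008] t 16.1833
```

View pics/k.png

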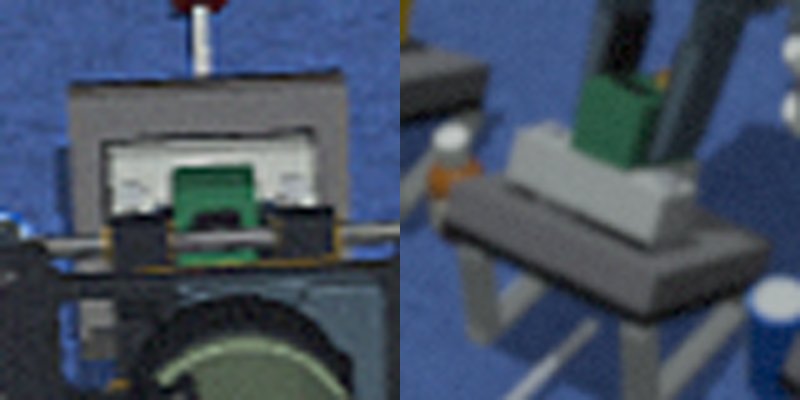

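The housing sits right above the T pocket, aligned (10 pictures used). Insert.

Call:
jog_arm(deltas=[{"jaw": -1, "x": 0.009, "y": 0.002, "z": -0.018, "rx": 0, "ry": 0, "rz": 0}, {"jaw": -1, "x": 0.009, "y": 0.001, "z": -0.018, "rx": 0, "ry": 0, "rz": 0}, {"jaw": -1, "x": 0.009, "y": 0.001, "z": -0.018, "rx": 0, "ry": 0, "rz": 0}, {"jaw": -1, "x": 0.009, "y": 0.001, "z": -0.018, "rx": 0, "ry": 0, "rz": 0}, {"jaw": -1, "x": 0.009, "y": 0, "z": -0.016, "rx": 0, "ry": 0, "rz": 0}, {"jaw": -1, "x": 0, "y": 0, "z": 0, "rx": 0, "ry": 0, "rz": 0}])

```text
time_s: 16.78
tool_pos: [0.6122, 0.0067, 0.1055]
eef_rot: [0.258, -0.023, 0.966, 0.006]
wrist_force: [-13.1, -4.2, 7.3]
width: 0.0316
grasp_force: 35.0
```

Run:
```python
from to import *
nest("tee",.0536)
```

```text
now local [-2.   0.1 65.3]
pos [0.6197 0.007  0.0964] d [ 0.05   0.002 -0.061] rv [ 0.004 -0.01   0.001] t 16.7833
```

Call:
jog_arm(deltas=[{"jaw": -1, "x": -0.014, "y": -0.003, "z": -0.008, "rx": 0, "ry": 0, "rz": 0}, {"jaw": -1, "x": 0, "y": 0, "z": 0, "rx": 0, "ry": 0, "rz": 0}])

```text
time_s: 16.95
tool_pos: [0.612, 0.0065, 0.1053]
eef_rot: [0.26, -0.023, 0.965, 0.006]
wrist_force: [-8.6, -0.9, 4.1]
width: 0.0319
grasp_force: 35.0
```

Run:
```python
from to import *
nest("tee",.0536)
s=state();Q=frame(f["tee"],np.pi/6);print(Q.inv().apply(s["wrist_force"]).round(1),s["wrist_torque"].round(2))
```

```text
now local [-2.3 -0.1 65.1]
pos [0.6197 0.007  0.0964] d [ 0.051  0.003 -0.059] rv [ 0.005  0.031 -0.001] t 16.95
[-5.4 -0.5  7.9] [-0.07  0.9   0.04]
```

Run:
```python
from to import *
import cv2
t=f["tee"];Q=frame(t,np.pi/6);o=np.array([t[0],t[1],.05])
tp=np.array([.608,.0059,.1183]);q=rot([.259,-.023,.966,.006])
Ro=q*R.from_matrix(np.diag([-1,1,-1.])); org=tp-Ro.apply([0,0,.0536])
P=lambda l:((proj(org+Ro.apply(np.array(l)/1000))-[225,135]+.5)*6.6667-.5).round(0).tolist()
N=lambda l:((proj(o+Q.apply(np.array(l)/1000))-[225,135]+.5)*6.6667-.5).round(0).tolist()
print("housing 22",P([(35,40,22),(35,-40,22)]),"0",P([(35,40,0),(35,-40,0)]),"block",P([(30,16,55),(30,-16,55),(30,16,22),(30,-16,22)]))
print("pocket",N([(37.5,42.5,18),(37.5,-42.5,18)]))
k=cv2.imread("pics/k.png")
for x in(130,150,270,290): print(x,k[110:175:4,x].mean(1).astype(int))
print("row180",k[180,85:125:3].mean(1).astype(int),k[180,295:335:3].mean(1).astype(int))
print("col blk",[(y,k[y,212].tolist()) for y in range(150,190,4)])
print("j0",np.load("top.npy")[152:163,250].mean(1))
```

```text
housing 22 [[109.0, 157.0], [313.0, 148.0]] 0 [[109.0, 143.0], [309.0, 133.0]] block [[173.0, 190.0], [257.0, 186.0], [171.0, 167.0], [252.0, 163.0]]
pocket [[103.0, 134.0], [315.0, 125.0]]
130 [104 109 110 106 106 107 112  98  76 102 144 154 164 174 181 183 187]
150 [108 105 105 107 113 109  84  79 101 121 138 151 167 179 185 183 177]
270 [108 105 105 110 103  87  61  76 124 147 155 174 183 178 179 180 178]
290 [108 109 111 112  95  79  83 104 130 146 155 170 180 179 183 176 148]
row180 [107 109 111 113 103  80  70  86 116 146 167 176 168 160] [154 160 166 169 169 155 130 105  94  96  97 102 104 103]
col blk [(150, [131, 134, 129]), (154, [171, 175, 170]), (158, [192, 196, 193]), (162, [174, 177, 175]), (166, [102, 112, 92]), (170, [39, 57, 16]), (174, [49, 67, 24]), (178, [58, 76, 36]), (182, [51, 71, 33]), (186, [62, 84, 42])]
j0 [101.33333333 105.33333333 107.          58.          22.33333333
  23.66666667  35.33333333  36.33333333  30.33333333  35.33333333
  34.66666667]
```

Call:
jog_arm(deltas=[{"jaw": -1, "x": -0.01, "y": 0, "z": -0.006, "rx": 0, "ry": 0, "rz": 0}, {"jaw": -1, "x": 0, "y": 0, "z": 0, "rx": 0, "ry": 0, "rz": 0}])

```text
time_s: 17.12
tool_pos: [0.6119, 0.0065, 0.1051]
eef_rot: [0.262, -0.023, 0.965, 0.006]
wrist_force: [-6.3, -1.5, 5.8]
width: 0.0315
grasp_force: 35.0
```

```bash
cat > w.py <<'E'
from to import *
nest("tee",.0536)
s=state();Q=frame(f["tee"],np.pi/6);print("contact F local",Q.inv().apply(s["wrist_force"]+[0,0,3.4]).round(1),s["wrist_torque"].round(2),s["qpos"].round(2))
E
python3 w.py
```

```text
now local [-2.5 -0.1 65. ]
pos [0.6197 0.007  0.0964] d [ 0.052  0.003 -0.058] rv [0.007 0.058 0.001] t 17.1167
contact F local [-0.9 -1.2 11.2] [0.04 0.49 0.05] [-0.03  0.33  2.07  0.18  0.21 -1.81]
```

Call:
jog_arm(deltas=[{"jaw": -1, "x": -0.013, "y": 0, "z": 0.023, "rx": 0, "ry": 0, "rz": 0}, {"jaw": -1, "x": -0.013, "y": 0, "z": 0.023, "rx": 0, "ry": 0, "rz": 0}, {"jaw": -1, "x": -0.013, "y": 0, "z": 0.023, "rx": 0, "ry": 0, "rz": 0}, {"jaw": -1, "x": 0, "y": 0, "z": 0, "rx": 0, "ry": 0, "rz": 0}, {"jaw": -1, "x": 0, "y": 0, "z": 0, "rx": 0, "ry": 0, "rz": 0}])

```text
time_s: 17.53
tool_pos: [0.6061, 0.0065, 0.1145]
eef_rot: [0.261, -0.023, 0.965, 0.006]
wrist_force: [0.0, -0.0, -3.6]
width: 0.0317
grasp_force: 35.0
```

```bash
python3 w.py
python3 - <<'E'
from to import *
import cv2
im=np.mean([camera("scene").astype(float) for _ in range(3)],0).astype(np.uint8)[:,:,::-1]; np.save("s1.npy",im)
im2=np.mean([camera("top").astype(float) for _ in range(3)],0).astype(np.uint8)[:,:,::-1]; np.save("t1.npy",im2)
s=state();np.savez("st1.npz",p=s["tool_pos"],q=s["eef_rot"])
# predicted housing corners in scene, and edge search along perpendicular of the bottom edge x=35 face
Ro=rot(s["eef_rot"])*R.from_matrix(np.diag([-1,1,-1.])); org=s["tool_pos"]-Ro.apply([0,0,.0536])
W=lambda l:org+Ro.apply(np.array(l,float)/1000)
g=cv2.cvtColor(im,cv2.COLOR_BGR2GRAY).astype(np.float32)
def edge(a,b,n=5):
    for u in np.linspace(.15,.85,n):
        pa=proj(W([np.array(a)*(1-u)+np.array(b)*u]),"scene")[0]
        d=proj(W([a,b]),"scene"); d=d[1]-d[0]; nn=np.array([-d[1],d[0]])/np.hypot(*d)
        ts=np.arange(-5,5.1,.5); pts=(pa+ts[:,None]*nn).astype(np.float32)
        v=cv2.remap(g,pts[None,:,0].copy(),pts[None,:,1].copy(),1)[0]
        gr=np.gradient(cv2.GaussianBlur(v[None],(3,1),0)[0]); i=np.argmax(abs(gr)); print(pa.round(0),nn.round(2),"shift",ts[i],"g",round(float(gr[i]),1), v[::2].astype(int))
print("top edge x=35 z=22");edge((35,40,22),(35,-40,22))
print("bottom edge x=35 z=0");edge((35,40,0),(35,-40,0))
print("block top edge x=30");edge((30,16,55),(30,-16,55),3)
print("left vertical y=40");edge((35,40,22),(35,40,0),3)
print("right vertical y=-40");edge((35,-40,22),(35,-40,0),3)
E
```

```text
now local [-2.8  0.2 76.1]
pos [0.6197 0.007  0.0964] d [ 0.091  0.003 -0.121] rv [ 0.008  0.043 -0.001] t 17.5333
contact F local [-0.1 -0.  -0.2] [-0.02  0.59  0.01] [-0.03  0.31  2.07  0.16  0.23 -1.79]
top edge x=35 z=22
[239. 208.] [ 0.41 -0.91] shift 4.0 g -10.3 [151 153 153 153 154 154 154 152 148 136 109]
[234. 206.] [ 0.41 -0.91] shift 4.0 g -15.8 [150 152 154 155 154 153 153 150 138 107  80]
[229. 204.] [ 0.41 -0.91] shift 4.0 g -13.1 [149 153 152 152 153 153 152 149 136 110  84]
[224. 201.] [ 0.41 -0.91] shift 4.0 g -12.1 [150 152 152 153 153 152 152 149 137 112  90]
[219. 199.] [ 0.41 -0.91] shift 4.0 g -3.6 [149 151 151 152 151 151 152 151 148 142 133]
bottom edge x=35 z=0
[237. 218.] [ 0.42 -0.91] shift 2.0 g 22.8 [ 90  95  93  77  47  26  37  78 125 147 152]
[231. 215.] [ 0.42 -0.91] shift 2.0 g 21.2 [ 90  94  94  79  47  30  40  76 119 144 152]
[226. 213.] [ 0.42 -0.91] shift 2.5 g 18.8 [ 90  94  93  81  61  49  53  84 125 146 152]
[221. 211.] [ 0.42 -0.91] shift 2.5 g 17.3 [ 90  95  96  87  73  64  65  85 122 146 152]
[216. 208.] [ 0.42 -0.91] shift 2.0 g 18.1 [ 92  
[... 160 characters left out ...]
92] shift 4.0 g -10.8 [78 77 77 78 78 78 77 75 70 53 29]
[230. 188.] [ 0.39 -0.92] shift 4.0 g -9.0 [76 77 79 79 78 78 77 76 71 53 38]
left vertical y=40
[243. 212.] [-0.96 -0.28] shift 1.0 g 13.8 [ 69  76  77  77  80  91 117 140 151 153 154]
[242. 215.] [-0.96 -0.28] shift 1.0 g 13.4 [ 64  69  72  75  77  83 105 132 146 149 146]
[241. 218.] [-0.96 -0.28] shift 3.0 g -5.9 [78 74 70 65 63 62 61 57 46 35 27]
right vertical y=-40
[214. 199.] [-0.97 -0.26] shift 1.5 g -11.1 [151 151 152 151 150 147 131 107  93  89  87]
[213. 202.] [-0.97 -0.26] shift 2.0 g -11.8 [151 151 151 150 150 146 133 109  91  86  85]
[213. 205.] [-0.97 -0.26] shift -4.0 g -2.7 [102  94  93  97 100 101  99  97  94  93  89]
```

```bash
cat > edges.py <<'E'
from to import *
import cv2
G={c:cv2.cvtColor(np.load(n),cv2.COLOR_BGR2GRAY).astype(np.float32) for c,n in(("scene","s1.npy"),("top","t1.npy"))}
def edge(W,a,b,cam,rng=6):
    "median shift (px) of the strongest edge normal to the predicted edge a-b"
    d=proj(W([a,b]),cam); d=d[1]-d[0]; nn=np.array([-d[1],d[0]])/np.hypot(*d); r=[]
    for u in np.linspace(.2,.8,9):
        pa=proj(W([np.array(a)*(1-u)+np.array(b)*u]),cam)[0]; ts=np.arange(-rng,rng+.1,.25); p=(pa+ts[:,None]*nn).astype(np.float32)
        v=cv2.GaussianBlur(cv2.remap(G[cam],p[None,:,0].copy(),p[None,:,1].copy(),1),(0,0),2)[0]
        g=np.gradient(v); i=np.argmax(abs(g)); r.append((ts[i],g[i]))
    r=np.array(r); return nn.round(2),np.median(r[:,0]),r[:,0].std().round(1),np.median(r[:,1]).round(1)
def body(p,q,h):
    Ro=rot(q)*R.from_matrix(np.diag([-1,1,-1.])); o=np.array(p)-Ro.apply([0,0,h])
    return lambda l:o+Ro.apply(np.array(l,float)/1000)
E
python3 - <<'E'
from edges import *
W=body([.6015,-.1882,.0955],[-.029,.961,.102,.256],.0525)
print("trafo")
for cam in("scene","top"):
  for n,a,b in(("x-",(-26,17,55),(-26,-17,55)),("x+",(26,17,55),(26,-17,55)),("y+",(26,17,55),(-26,17,55)),("y-",(26,-17,55),(-26,-17,55)),("vert",(-26,17,55),(-26,17,25)),("vert2",(-26,-17,55),(-26,-17,25))): print(cam,n,*edge(W,a,b,cam))
s=np.load("st1.npz");W=body(s["p"],s["q"],.0536)
print("housing")
for cam in("scene","top"):
  for n,a,b in(("blk x+",(30,16,55),(30,-16,55)),("blk bot x+",(30,16,22),(30,-16,22)),("bar top x+",(35,40,22),(35,-40,22)),("bar bot x+",(35,40,0),(35,-40,0)),("bar y+",(35,40,22),(35,40,0)),("bar y-",(35,-40,22),(35,-40,0)),("bary+top",(35,40,22),(5,40,22)),("bary-top",(35,-40,22),(5,-40,22))): print(cam,n,*edge(W,a,b,cam))
E
```

```text
trafo
scene x- [-0.26  0.97] -3.25 0.8 5.0
scene x+ [-0.26  0.97] 2.25 0.7 -5.5
scene y+ [-0.08 -1.  ] 1.0 0.0 -5.3
scene y- [-0.1 -1. ] 0.0 0.1 5.9
scene vert [-0.99 -0.15] 0.0 0.1 -5.2
scene vert2 [-0.99 -0.16] -0.5 0.1 5.8
top x- [-0.21 -0.98] 3.25 1.6 -8.7
top x+ [-0.21 -0.98] -1.0 0.1 17.2
top y+ [ 0.99 -0.12] 0.0 0.0 -8.7
top y- [ 0.99 -0.13] -0.25 0.1 13.0
top vert [ 0.67 -0.74] -1.0 0.2 -7.8
top vert2 [ 0.71 -0.7 ] 4.5 2.3 16.4
housing
scene blk x+ [ 0.39 -0.92] 4.0 0.4 -5.2
scene blk bot x+ [ 0.41 -0.91] 3.25 0.1 -6.6
scene bar top x+ [ 0.41 -0.91] 4.0 0.4 -6.7
scene bar bot x+ [ 0.42 -0.91] 2.5 0.1 9.2
scene bar y+ [-0.96 -0.28] 1.25 0.6 6.6
scene bar y- [-0.97 -0.26] 1.5 2.1 -5.7
scene bary+top [0.21 0.98] -5.0 1.2 2.2
scene bary-top [0.14 0.99] -3.0 0.2 5.1
top blk x+ [0.05 1.  ] -3.25 0.1 -15.1
top blk bot x+ [0.05 1.  ] -4.75 1.6 20.3
top bar top x+ [0.05 1.  ] -2.75 2.0 14.4
top bar bot x+ [0.05 1.  ] -0.5 1.5 16.2
top bar y+ [ 1.   -0.02] 0.0 0.0 10.3
top bar y- [ 0.96 -0.26] -0.25 0.1 -7.8
top bary+top [-1.    0.05] 0.0 0.5 -10.6
top bary-top [-1.    0.02] 0.0 0.9 8.8
```

Run:
```python
import edges; from edges import *
edges.G["top"]=cv2.cvtColor(np.load("top.npy"),cv2.COLOR_BGR2GRAY).astype(np.float32)
def nestW(n):
    t=f[n];Q=frame(t,np.pi/6);o=np.array([t[0],t[1],.05]);return lambda l:o+Q.apply(np.array(l,float)/1000)
def flatW(n):
    t=f[n];Q=frame(t,0);return lambda l:np.array([t[0],t[1],0])+Q.apply(np.array(l,float)/1000)
for nm,W,E in(("tee",nestW("tee"),[("x+",(37.5,42.5,18),(37.5,-42.5,18)),("x+ floor",(37.5,42.5,0),(37.5,-42.5,0)),("bar x- L",(2.5,42.5,18),(2.5,20.5,18)),("bar x- R",(2.5,-20.5,18),(2.5,-42.5,18)),("stem x-",(-37.5,20.5,18),(-37.5,-20.5,18)),("stem floor",(-37.5,20.5,0),(-37.5,-20.5,0)),("y+",(37.5,42.5,18),(2.5,42.5,18)),("y-",(37.5,-42.5,18),(2.5,-42.5,18)),("sy+",(2.5,20.5,18),(-37.5,20.5,18)),("sy-",(2.5,-20.5,18),(-37.5,-20.5,18)),("plate x-",(-55,56,18),(-55,-56,18)),("plate x+",(55,56,18),(55,-56,18)),("plate y+",(-55,56,18),(55,56,18)),("plate y-",(-55,-56,18),(55,-56,18))]),
 ("rect",nestW("rect"),[("x+",(44.5,22.5,18),(44.5,-22.5,18)),("x-",(-44.5,22.5,18),(-44.5,-22.5,18)),("x-floor",(-44.5,22.5,0),(-44.5,-22.5,0)),("y+",(44.5,22.5,18),(-44.5,22.5,18)),("y-",(44.5,-22.5,18),(-44.5,-22.5,18)),("plate x-",(-55,56,18),(-55,-56,18)),("plate x+",(55,56,18),(55,-56,18))]),
 ("housing",flatW("housing"),[("blk x+",(30,16,55),(30,-16,55)),("blk x-",(-30,16,55),(-30,-16,55)),("bar x+",(35,40,22),(35,-40,22)),("bar y+",(35,40,22),(5,40,22)),("bar y-",(35,-40,22),(5,-40,22)),("barx- R",(5,-20,22),(5,-40,22)),("barx- L",(5,20,22),(5,40,22)),("stem x-",(-35,18,22),(-35,-18,22))])):
  for n,a,b in E: print(nm,n,*edge(W,a,b,"top",3))
```

```text
tee x+ [0.05 1.  ] 0.75 0.1 -13.1
tee x+ floor [0.05 1.  ] 2.25 0.1 -10.9
tee bar x- L [0.05 1.  ] -0.75 0.1 6.5
tee bar x- R [0.05 1.  ] -0.75 0.2 6.9
tee stem x- [0.05 1.  ] -1.25 0.1 8.8
tee stem floor [0.05 1.  ] 0.75 0.1 8.9
tee y+ [-1.    0.05] 0.0 0.1 8.5
tee y- [-1.    0.02] 0.25 0.1 -11.5
tee sy+ [-1.    0.04] 0.0 0.1 8.8
tee sy- [-1.    0.03] 0.0 0.2 -9.2
tee plate x- [0.05 1.  ] 0.75 0.1 -8.2
tee plate x+ [0.05 1.  ] -1.75 0.9 -5.3
tee plate y+ [ 1.   -0.05] 0.0 0.2 6.0
tee plate y- [ 1.   -0.02] -0.25 0.4 -2.0
rect x+ [0.21 0.98] 0.0 0.1 -12.2
rect x- [0.21 0.98] -2.25 0.1 7.5
rect x-floor [0.21 0.98] 0.0 0.2 8.3
rect y+ [-0.99  0.13] 0.0 0.0 8.8
rect y- [-0.99  0.12] 0.5 0.1 -8.4
rect plate x- [0.21 0.98] 0.0 0.1 -8.1
rect plate x+ [0.21 0.98] -1.75 0.4 6.4
housing blk x+ [-0.54  0.84] 2.25 1.2 -3.8
housing blk x- [-0.55  0.84] 1.0 0.0 12.3
housing bar x+ [-0.54  0.84] -0.25 1.1 3.0
housing bar y+ [-0.84 -0.54] 0.0 0.1 -19.2
housing bar y- [-0.85 -0.53] 0.0 0.1 17.8
housing barx- R [-0.54  0.84] -0.25 0.1 -23.1
housing barx- L [ 0.54 -0.84] 0.25 0.1 23.9
housing stem x- [-0.55  0.84] -2.0 1.0 11.6
```

```bash
python3 - <<'E'
import numpy as np
f=dict(np.load("fit.npz")); f["tee"][0]-=.00195; np.savez("fit.npz",**f)
E
sed -i 's/0,.001,0/0,.0005,0/' to.py
cat > w.py <<'E'
from to import *
nest("tee",.047+.023,dx=-.0006);nest("tee",.047+.01,dx=-.0006);nest("tee",.047,dx=-.0006)
s=state();Q=frame(f["tee"],np.pi/6);print("contact F local",Q.inv().apply(s["wrist_force"]+[0,0,3.4]).round(1),s["wrist_torque"].round(2),s["qpos"].round(2))
E
python3 w.py
```

```text
now local [-1.3  0.6 74.8]
pos [0.609  0.006  0.1103] d [ 0.02  -0.003 -0.025] rv [ 0.007  0.036 -0.001] t 17.8333
now local [-1.3  0.6 74.8]
pos [0.6155 0.0064 0.0991] d [ 0.064 -0.001 -0.1  ] rv [ 0.007  0.036 -0.001] t 17.8333
now local [-1.3  0.6 74.8]
pos [0.6205 0.0066 0.0904] d [ 0.097  0.001 -0.158] rv [ 0.007  0.036 -0.001] t 17.8333
contact F local [ 0.2 -0.9  1.3] [0.   0.68 0.03] [-0.03  0.31  2.07  0.16  0.23 -1.79]
```

Call:
jog_arm(deltas=[{"jaw": -1, "x": 0.02, "y": -0.003, "z": -0.025, "rx": 0.01, "ry": 0.04, "rz": 0}, {"jaw": -1, "x": 0, "y": 0, "z": 0, "rx": 0, "ry": 0, "rz": 0}, {"jaw": -1, "x": 0.011, "y": 0, "z": -0.019, "rx": 0, "ry": 0, "rz": 0}, {"jaw": -1, "x": 0.011, "y": 0, "z": -0.019, "rx": 0, "ry": 0, "rz": 0}, {"jaw": -1, "x": 0.011, "y": 0.001, "z": -0.019, "rx": 0, "ry": 0, "rz": 0}, {"jaw": -1, "x": 0.011, "y": 0.001, "z": -0.019, "rx": 0, "ry": 0, "rz": 0}, {"jaw": -1, "x": 0, "y": 0, "z": 0, "rx": 0, "ry": 0, "rz": 0}], grip_force=55)

```text
time_s: 18.42
tool_pos: [0.6126, 0.0061, 0.0993]
eef_rot: [0.257, -0.023, 0.966, 0.007]
wrist_force: [-19.3, -3.9, 13.8]
width: 0.0317
grasp_force: 67.4
```

```bash
python3 w.py
```

```text
now local [-3.  -0.1 58.7]
pos [0.609  0.006  0.1103] d [-0.024 -0.     0.073] rv [-0.007 -0.035  0.   ] t 18.4167
now local [-3.  -0.1 58.7]
pos [0.6155 0.0064 0.0991] d [ 0.019  0.002 -0.002] rv [-0.007 -0.035  0.   ] t 18.4167
now local [-3.  -0.1 58.7]
pos [0.6205 0.0066 0.0904] d [ 0.053  0.003 -0.059] rv [-0.007 -0.035  0.   ] t 18.4167
contact F local [-8.3 -3.  24.6] [-0.3   1.21 -0.22] [-0.03  0.34  2.07  0.18  0.21 -1.82]
```

Call:
jog_arm(deltas=[{"jaw": -1, "x": -0.013, "y": 0, "z": 0.023, "rx": 0, "ry": 0, "rz": 0}, {"jaw": -1, "x": -0.014, "y": 0, "z": 0.024, "rx": 0, "ry": 0, "rz": 0}, {"jaw": -1, "x": -0.014, "y": 0, "z": 0.024, "rx": 0, "ry": 0, "rz": 0}, {"jaw": -1, "x": -0.014, "y": 0, "z": 0.024, "rx": 0, "ry": 0, "rz": 0}, {"jaw": -1, "x": -0.014, "y": 0, "z": 0.024, "rx": 0, "ry": 0, "rz": 0}, {"jaw": -1, "x": 0, "y": 0, "z": 0, "rx": 0, "ry": 0, "rz": 0}, {"jaw": -1, "x": 0, "y": 0, "z": 0, "rx": 0, "ry": 0, "rz": 0}])

```text
time_s: 19.0
tool_pos: [0.6054, 0.0064, 0.1173]
eef_rot: [0.259, -0.023, 0.966, 0.006]
wrist_force: [0.4, -0.2, -3.3]
width: 0.0313
grasp_force: 66.4
```

```bash
cat > pose.py <<'E'
from h import *
import cv2
def snap():
    g={c:cv2.GaussianBlur(np.mean([camera(c).astype(np.float32).mean(2) for _ in range(3)],0),(0,0),.7) for c in("scene","top")}
    s=state(); return g,s["tool_pos"],s["eef_rot"]
# cam, a, b, sign of brightness change going from inside-point side (third point) outward
E=[("scene",(35,38,0),(35,-38,0),(35,0,11),-1),("scene",(30,14,22),(30,-14,22),(33,0,22),-1),("scene",(35,40,20),(35,40,2),(35,30,11),-1),("scene",(35,-40,20),(35,-40,2),(35,-30,11),-1),
   ("top",(35,38,0),(35,-38,0),(35,0,11),-1),("top",(30,14,22),(30,-14,22),(33,0,22),-1),("top",(33,40,22),(20,40,22),(25,30,22),-1),("top",(33,-40,22),(20,-40,22),(25,-30,22),-1)]
def score(p,g,tp,q,h=.0536,each=False):
    "p: dx,dy,dz mm in object frame about the pads, pitch rad about y (nose up negative y)"
    Ro=rot(q)*R.from_matrix(np.diag([-1,1,-1.])); pad=np.array([0,0,h-.006]); r=[]
    W=lambda l:tp+Ro.apply(R.from_euler("y",p[3]).apply(np.array(l,float)/1000-pad)+pad+np.array(p[:3])/1000-[0,0,h])
    for cam,a,b,i,sg in E:
        L=np.linspace(a,b,15); px=proj(W(L),cam); d=px[-1]-px[0]; n=np.array([-d[1],d[0]])/np.hypot(*d)
        if n@(proj(W([i]),cam)[0]-px[7])>0: n=-n
        s=lambda t:cv2.remap(g[cam],(px+t*n).astype(np.float32)[:,None,0].copy(),(px+t*n).astype(np.float32)[:,None,1].copy(),1)
        r.append(float(np.clip(s(-.8)-s(.8),-10,80).mean()))
    return r if each else sum(r)
def solve(g,tp,q):
    from scipy.optimize import differential_evolution as D
    o=D(lambda p:-score(p,g,tp,q),[(-6,6),(-4,4),(-4,14),(-.35,.35)],seed=1,maxiter=60,popsize=12)
    print(o.x.round(3),o.fun,"at 0:",score([0,0,0,0],g,tp,q)); print(np.round(score(o.x,g,tp,q,each=True),0)); return o.x
if __name__=="__main__":
    g,tp,q=snap(); np.savez("snap.npz",tp=tp,q=q,**g); solve(g,tp,q)
E
python3 pose.py; python3 w.py
python3 - <<'E'
from pose import *
s=np.load("st1.npz")
g={"scene":np.load("s1.npy").astype(np.float32).mean(2),"top":np.load("t1.npy").astype(np.float32).mean(2)}
print("earlier");solve(g,s["p"],s["q"])
E
```

```text
now local [-0.6  0.5 77.5]
pos [0.609  0.006  0.1103] d [ 0.025 -0.002 -0.043] rv [-0.003 -0.004 -0.001] t 19.3
now local [-0.6  0.5 77.5]
pos [0.6155 0.0064 0.0991] d [ 0.068  0.    -0.118] rv [-0.003 -0.004 -0.001] t 19.3
now local [-0.6  0.5 77.5]
pos [0.6205 0.0066 0.0904] d [ 0.102  0.002 -0.176] rv [-0.003 -0.004 -0.001] t 19.3
contact F local [-0.3  0.3 -0.2] [-0.04  0.66  0.01] [-0.03  0.31  2.07  0.16  0.25 -1.79]
earlierTraceback (most recent call last):
  File "pose.py", line 24, in <module>
    g,tp,q=snap(); np.savez("snap.npz",tp=tp,q=q,**g); solve(g,tp,q)
                                                       ~~~~~^^^^^^^^
  File "pose.py", line 21, in solve
    o=D(lambda p:-score(p,g,tp,q),[(-6,6),(-4,4),(-4,14),(-.35,.35)],seed=1,maxiter=60,popsize=12)
    return fun(*args, **kwargs)
    ret = solver.solve()
    next(self)
    ~~~~^^^^^^
    energy = self.func(parameters)
    return self.f(x, *self.args)
           ~~~~~~^^^^^^^^^^^^^^^
  File "pose.py", line 21, in <lambda>
    o=D(lambda p:-score(p,g,tp,q),[(-6,6),(-4,4),(-4,14),(-.35,.35)],seed=1,maxiter=60,popsi
[... 325 characters left out ...]
(P)-p["position"])
ValueError: time passes only in moves, steps and waits
Traceback (most recent call last):
  File "pose.py", line 21, in solve
    o=D(lambda p:-score(p,g,tp,q),[(-6,6),(-4,4),(-4,14),(-.35,.35)],seed=1,maxiter=60,popsize=12)
  File "pose.py", line 21, in <lambda>
    o=D(lambda p:-score(p,g,tp,q),[(-6,6),(-4,4),(-4,14),(-.35,.35)],seed=1,maxiter=60,popsize=12)
                  ~~~~~^^^^^^^^^^
  File "pose.py", line 15, in score
    if n@(proj(W([i]),cam)[0]-px[7])>0: n=-n
          ~~~~^^^^^^^^^^^^
  File "h.py", line 7, in proj
    p=camera_params(cam); c=rot(p["rotation"]).inv().apply(np.atleast_2d(P)-p["position"])
ValueError: time passes only in moves, steps and waits
```

Too many camera_params calls; cache them.

```bash
sed -i 's/^import numpy as np/import numpy as np, functools\ncamera_params=functools.cache(camera_params)/' h.py
python3 - <<'E'
from pose import *
s=np.load("st1.npz")
g={"scene":np.load("s1.npy").astype(np.float32).mean(2),"top":np.load("t1.npy").astype(np.float32).mean(2)}
print("earlier");solve(g,s["p"],s["q"])
s=np.load("snap.npz");print("now");solve({c:s[c] for c in("scene","top")},s["tp"],s["q"])
k=cv2.imread("pics/k.png").astype(np.float32).mean(2);g={c:np.zeros((384,512),np.float32) for c in g}
g["top"][135:195,225:285]=cv2.resize(k[:,:400],(60,60),interpolation=3);g["scene"][170:250,190:270]=cv2.resize(k[:,400:],(80,80),interpolation=3)
print("before insertion");solve(g,np.array([.608,.0059,.1183]),[.259,-.023,.966,.006])
E
```

```text
earlier
[ 0.971  0.041  5.48  -0.058] -440.3327579498291 at 0: 300.194024682045
[52. 45. 41. 23. 80. 79. 76. 46.]
now
[-2.443 -0.3    5.617 -0.205] -323.2057628631592 at 0: 168.5135928168893
[39. 41. 39. 24. 48. 59. 47. 26.]
before insertion
[ 0.808 -0.346  2.109  0.038] -399.86106872558594 at 0: 370.9920997619629
[44. 43. 30. 16. 57. 80. 79. 51.]
```

```bash
cat >> pose.py <<'E'
def plan(p,hs,off=(0,0,0)):
    "tool deltas that bring the housing, held with offset p, to the nest at heights hs"
    f=np.load("fit.npz"); t=f["tee"]; Q=frame(t,np.pi/6); o=np.array([t[0],t[1]+.0005,.05]); h=.0536
    M=R.from_matrix(np.diag([-1,1,-1.])); Rp=R.from_euler("y",p[3]); pad=np.array([0,0,h-.006])
    c=Rp.apply(-pad)+pad+np.array(p[:3])/1000-[0,0,h]   # object origin seen from the tool, in grip frame
    Ro=Q*Rp.inv()                                       # grip frame in the world
    s=state(); Rc=rot(s["eef_rot"])*M; 
    print("housing now local mm",(Q.inv().apply(s["tool_pos"]+Rc.apply(c)-o)*1000).round(1),"rot",(Q.inv()*Rc*Rp).as_rotvec().round(3),"F",Q.inv().apply(s["wrist_force"]+[0,0,3.4]).round(1))
    for k in hs: delta(o+Q.apply(np.array([0,0,k])+off)-Ro.apply(c),Ro*M)
E
python3 - <<'E'
from pose import *
plan([-2.4,0,3.6,-.205],[.03,.02])
E
```

```text
housing now local mm [ 6.6  0.5 28.5] rot [ 0.    -0.205 -0.   ] F [-0.3  0.3 -0.2]
pos [0.6073 0.006  0.1202] d [ 0.013 -0.002  0.023] rv [-9.600e-02  1.952e+00 -1.000e-03] t 19.3
pos [0.6123 0.0062 0.1116] d [ 0.047 -0.001 -0.035] rv [-9.600e-02  1.952e+00 -1.000e-03] t 19.3
```

Call:
jog_arm(deltas=[{"jaw": -1, "x": -0.03, "y": 0, "z": 0.06, "rx": 0, "ry": 0, "rz": 0}, {"jaw": -1, "x": 0, "y": 0, "z": 0, "rx": -0.03, "ry": 0.5, "rz": 0}, {"jaw": -1, "x": 0, "y": 0, "z": 0, "rx": -0.03, "ry": 0.5, "rz": 0}, {"jaw": -1, "x": 0, "y": 0, "z": 0, "rx": -0.03, "ry": 0.5, "rz": 0}, {"jaw": -1, "x": 0.013, "y": -0.002, "z": 0, "rx": 0, "ry": 0.45, "rz": 0}, {"jaw": -1, "x": 0.03, "y": 0, "z": -0.037, "rx": 0, "ry": 0, "rz": 0}, {"jaw": -1, "x": 0, "y": 0, "z": 0, "rx": 0, "ry": 0, "rz": 0}, {"jaw": -1, "x": 0, "y": 0, "z": 0, "rx": 0, "ry": 0, "rz": 0}], grip_force=60)

```text
time_s: 19.97
tool_pos: [0.6064, 0.006, 0.1197]
eef_rot: [0.158, -0.024, 0.987, 0.004]
wrist_force: [0.1, 0.5, -3.9]
width: 0.0319
grasp_force: 71.3
```

Run:
```python
from pose import *
g,tp,q=snap();np.savez("snap.npz",tp=tp,q=q,**g);p=solve(g,tp,q)
from scipy.optimize import minimize
plan([p[0],0,p[2]-2,p[3]],[.03,.02])
# pocket check in scene: fit nest shift with rect nest as reference
```

```text
[-3.572 -1.165  3.952 -0.234] -286.64872217178345 at 0: 105.77168240398169
[37. 37. 32. 22. 78. 76. -2.  8.]
housing now local mm [-0.4  0.1 29.1] rot [ 0.001 -0.03  -0.   ] F [-0.1  1.  -0. ]
pos [0.608  0.006  0.1221] d [ 0.008 -0.     0.011] rv [-0.02   0.284 -0.002] t 20.2667
pos [0.613  0.0062 0.1134] d [ 0.041  0.001 -0.047] rv [-0.02   0.284 -0.002] t 20.2667
```

```bash
sed -i 's/(-4,4),(-4,14)/(-.7,.3),(-4,14)/; s/maxiter=60,popsize=12/maxiter=150,popsize=20/' pose.py
python3 - <<'E'
from pose import *
s=np.load("snap.npz");g={c:s[c] for c in("scene","top")}
p=solve(g,s["tp"],s["q"]); print([round(score([-2.4,-.3,5.6,a],g,s["tp"],s["q"])) for a in(-.25,-.2,-.15)])
# local scan of top-only and scene-only evidence
for cams in("top","scene"):
    m=[i for i,e in enumerate(E) if e[0]==cams]
    b=max((sum(np.array(score([dx,-.3,dz,a],g,s["tp"],s["q"],each=True))[m]),dx,dz,a) for dx in np.arange(-5,2.1,1) for dz in np.arange(1,9,1) for a in np.arange(-.28,-.1,.02)); print(cams,np.round(b,2))
E
```

```text
[-3.371 -0.645  4.018 -0.232] -286.6250704526901 at 0: 105.77168240398169
[37. 37. 33. 21. 78. 75. -2.  8.]
[248, 284, 254]
top [158.9   -3.     7.    -0.22]
scene [128.06  -3.     3.    -0.28]
```

Run:
```python
from pose import *
plan([-2.9,0,2.8,-.218],[.02,.010,.003])
```

```text
housing now local mm [-0.3  0.1 29.7] rot [ 0.001 -0.014 -0.   ] F [-0.1  1.  -0. ]
pos [0.6126 0.0062 0.1125] d [ 0.038  0.001 -0.053] rv [-0.012  0.129 -0.002] t 20.2667
pos [0.6176 0.0064 0.1038] d [ 0.072  0.003 -0.111] rv [-0.012  0.129 -0.002] t 20.2667
pos [0.6211 0.0066 0.0977] d [ 0.095  0.004 -0.151] rv [-0.012  0.129 -0.002] t 20.2667
```

Call:
jog_arm(deltas=[{"jaw": -1, "x": 0.019, "y": 0.001, "z": -0.027, "rx": -0.01, "ry": 0.13, "rz": 0}, {"jaw": -1, "x": 0.019, "y": 0, "z": -0.026, "rx": 0, "ry": 0, "rz": 0}, {"jaw": -1, "x": 0.01, "y": 0.001, "z": -0.017, "rx": 0, "ry": 0, "rz": 0}, {"jaw": -1, "x": 0.01, "y": 0, "z": -0.017, "rx": 0, "ry": 0, "rz": 0}, {"jaw": -1, "x": 0, "y": 0, "z": 0, "rx": 0, "ry": 0, "rz": 0}])

```text
time_s: 20.68
tool_pos: [0.6159, 0.0064, 0.1065]
eef_rot: [0.151, -0.024, 0.988, 0.004]
wrist_force: [-0.7, 0.8, -3.3]
width: 0.0316
grasp_force: 71.3
```

Run:
```python
from pose import *
plan([-2.9,0,2.8,-.218],[.010,.003])
```

```text
housing now local mm [-0.2  0.  13.2] rot [0.    0.001 0.   ] F [-0.5  0.8  0.4]
pos [0.6176 0.0064 0.1038] d [ 0.011  0.001 -0.018] rv [-0.003 -0.014 -0.002] t 20.6833
pos [0.6211 0.0066 0.0977] d [ 0.035  0.002 -0.058] rv [-0.003 -0.014 -0.002] t 20.6833
```

Call:
jog_arm(deltas=[{"jaw": -1, "x": 0.01, "y": 0.001, "z": -0.017, "rx": 0, "ry": 0, "rz": 0}, {"jaw": -1, "x": 0.009, "y": 0, "z": -0.015, "rx": 0, "ry": 0, "rz": 0}, {"jaw": -1, "x": 0, "y": 0, "z": 0, "rx": 0, "ry": 0, "rz": 0}])

```text
time_s: 20.93
tool_pos: [0.6187, 0.0065, 0.1021]
eef_rot: [0.152, -0.024, 0.988, 0.004]
wrist_force: [-0.5, 0.4, -2.9]
width: 0.0315
grasp_force: 71.3
```

Run:
```python
from pose import *
plan([-2.9,0,2.8,-.218],[.003,0])
```

```text
housing now local mm [0.1 0.  7.9] rot [0.    0.001 0.   ] F [-0.2  0.4  0.7]
pos [0.6211 0.0066 0.0977] d [ 0.015  0.001 -0.029] rv [-0.003 -0.007 -0.002] t 20.9333
pos [0.6226 0.0067 0.0951] d [ 0.025  0.001 -0.046] rv [-0.003 -0.007 -0.002] t 20.9333
```

It's in the pocket, no contact. Lower to the floor, with a slight press.

Call:
jog_arm(deltas=[{"jaw": -1, "x": 0.009, "y": 0.001, "z": -0.016, "rx": 0, "ry": 0, "rz": 0}, {"jaw": -1, "x": 0.009, "y": 0, "z": -0.016, "rx": 0, "ry": 0, "rz": 0}, {"jaw": -1, "x": 0.008, "y": 0, "z": -0.014, "rx": 0, "ry": 0, "rz": 0}, {"jaw": -1, "x": 0, "y": 0, "z": 0, "rx": 0, "ry": 0, "rz": 0}])

```text
time_s: 21.27
tool_pos: [0.6229, 0.0067, 0.0966]
eef_rot: [0.152, -0.024, 0.988, 0.004]
wrist_force: [-2.7, -0.3, 3.1]
width: 0.0318
grasp_force: 69.7
```

Run:
```python
from pose import *
plan([-2.9,0,2.8,-.218],[0,.1])
```

```text
housing now local mm [1.  0.  1.1] rot [ 0. -0.  0.] F [ 0.9 -0.2  7. ]
pos [0.6226 0.0067 0.0951] d [-0.002  0.    -0.01 ] rv [-0.003  0.004 -0.002] t 21.2667
pos [0.5726 0.0043 0.1817] d [-0.335 -0.016  0.568] rv [-0.003  0.004 -0.002] t 21.2667
```

Call:
jog_arm(deltas=[{"jaw": 0.2, "x": 0, "y": 0, "z": 0, "rx": 0, "ry": 0, "rz": 0}, {"jaw": 0.2, "x": 0, "y": 0, "z": 0, "rx": 0, "ry": 0, "rz": 0}, {"jaw": 0.2, "x": 0, "y": 0, "z": 0, "rx": 0, "ry": 0, "rz": 0}, {"jaw": 0.2, "x": 0, "y": 0, "z": 0, "rx": 0, "ry": 0, "rz": 0}, {"jaw": 0.2, "x": -0.065, "y": -0.003, "z": 0.115, "rx": 0, "ry": 0, "rz": 0}, {"jaw": 0.2, "x": -0.065, "y": -0.003, "z": 0.115, "rx": 0, "ry": 0, "rz": 0}, {"jaw": 0.2, "x": -0.065, "y": -0.003, "z": 0.115, "rx": 0, "ry": 0, "rz": 0}, {"jaw": 0.2, "x": -0.1, "y": 0.05, "z": 0.115, "rx": 0, "ry": 0, "rz": 0}, {"jaw": 0.2, "x": -0.15, "y": 0.1, "z": 0.115, "rx": 0, "ry": 0, "rz": 0}, {"jaw": 0.2, "x": -0.2, "y": 0.15, "z": 0.05, "rx": 0, "ry": 0, "rz": 0}, {"jaw": 0.2, "x": -0.2, "y": 0.15, "z": 0.05, "rx": 0, "ry": 0, "rz": 0}, {"jaw": 0.2, "x": 0, "y": 0, "z": 0, "rx": 0, "ry": 0, "rz": 0}])

```text
time_s: 22.27
tool_pos: [0.4915, 0.075, 0.1979]
eef_rot: [0.152, -0.025, 0.988, 0.005]
wrist_force: [0.0, -0.2, -0.3]
width: 0.055
grasp_force: 0.0
```

```bash
cat > free.py <<'E'
from pose import *
from scipy.optimize import differential_evolution as D
f=np.load("fit.npz")
def solve_free(name,E,g):
    t=f[name];Q=frame(t,np.pi/6);o=np.array([t[0],t[1],.05])
    def sc(p,each=False):
        W=lambda l:o+Q.apply(R.from_rotvec(p[3:]).apply(np.array(l,float)/1000)+np.array(p[:3])/1000); r=[]
        for cam,a,b,i,sg in E:
            px=proj(W(np.linspace(a,b,15)),cam); d=px[-1]-px[0]; n=np.array([-d[1],d[0]])/np.hypot(*d)
            if n@(proj(W([i]),cam)[0]-px[7])>0:n=-n
            s=lambda u:cv2.remap(g[cam],(px+u*n).astype(np.float32)[:,None,0].copy(),(px+u*n).astype(np.float32)[:,None,1].copy(),1)
            r.append(float(np.clip(sg*(s(.8)-s(-.8)),-10,80).mean()))
        return r if each else sum(r)
    b=D(lambda p:-sc(p),[(-5,5),(-4,4),(-4,12),(-.1,.1),(-.25,.25),(-.1,.1)],seed=1,maxiter=120,popsize=12)
    print(name,b.x.round(3),round(b.fun),"at home",round(sc([0]*6)),np.round(sc(b.x,True)))
g,_,_=snap(); np.savez("snap2.npz",**g)
H=[e for e in E]+[("top",(-30,14,55),(-30,-14,55),(-20,0,55),1),("top",(5,22,22),(5,38,22),(10,30,22),-1),("top",(5,-22,22),(5,-38,22),(10,-30,22),-1)]
H=[e for e in H if e[1][2]!=0 and e[1][2]!=20]
solve_free("tee",H,g)
print("trafo core/winding brightness check:")
T=[(c,(26,17,55),(-26,17,55),(0,0,55),-1) for c in("scene","top")]+[(c,(26,-17,55),(-26,-17,55),(0,0,55),-1) for c in("scene","top")]+[("top",(26,14,22),(26,-14,22),(32,0,22),1)]
solve_free("rect",T,g)
E
python3 free.py
```

```text
tee [-0.116  2.149 -1.239  0.048 -0.108 -0.008] -342 at home 222 [39. 78. 52. 65. -0. 56. 53.]
trafo core/winding brightness check:
rect [-1.617 -3.733  2.272 -0.098 -0.028  0.022] -118 at home 87 [24. 47. 13. 18. 15.]
```

```bash
cat > chk.py <<'E'
from pose import *
from scipy.optimize import differential_evolution as D
f=np.load("fit.npz");s=np.load("snap2.npz");g={c:s[c] for c in("scene","top")}
t=f["tee"];Q=frame(t,np.pi/6);o=np.array([t[0],t[1],.05])
def samp(P,cam):
    px=proj(P,cam).astype(np.float32); return cv2.remap(g[cam],px[:,None,0].copy(),px[:,None,1].copy(),1).ravel()
# brightness along the centre-side line y=30 on the housing, local x from 50 to -10 at heights 18..40, scene/top
for cam in("scene","top"):
    for y in(30,-30):
        a=o+Q.apply(np.c_[np.arange(56,-8,-2.),np.full(32,y),np.full(32,18.)]/1000); print(cam,y,samp(a,cam).astype(int))
print("x     ",np.arange(56,-8,-2))
# predicted positions, as seen projected to the z=18 plane, of key points if home
def onplane(l,cam):
    p=camera_params(cam)["position"]; P=o+Q.apply(np.array(l)/1000); a=Q.inv().apply(P-o);c=Q.inv().apply(p-o); k=(.018-a[2])/(c[2]-a[2]); return ((a+k*(c-a))*1000).round(1)
for cam in("scene","top"):
    for l in((35,30,18),(35,30,22),(5,30,22),(35,-30,22),(5,-30,22)): print(cam,l,onplane(l,cam))
E
python3 chk.py
```

```text
scene 30 [ 92  94  95  97  99 101 104 108 112 117 121 126 130 134 137 139 141 141
 141 140 137 134 131 127 125 123 124 125 126 127 126 122]
scene -30 [ 93  94  95  97  99 102 105 109 113 117 122 126 130 134 137 139 141 143
 144 146 146 147 144 141 133 123 112  99  89  79  72  68]
top 30 [ 84  96 103 104 104 104 104 103 100  93  94 113 139 165 173 175 173 167
 161 159 160 159 158 158 169 172 166 149 121 106 102 103]
top -30 [ 83  97 103 105 104 103 104 104 102  96  95 111 137 162 171 174 172 166
 164 163 162 156 152 153 169 171 163 143 119 106 102 103]
x      [56 54 52 50 48 46 44 42 40 38 36 34 32 30 28 26 24 22 20 18 16 14 12 10
  8  6  4  2  0 -2 -4 -6]
scene (35, 30, 18) [35. 30. 18.]
scene (35, 30, 22) [23.7 24.1 18. ]
scene (5, 30, 22) [-6.8 24.1 18. ]
scene (35, -30, 22) [ 23.7 -36.9  18. ]
scene (5, -30, 22) [ -6.8 -36.9  18. ]
top (35, 30, 18) [35. 30. 18.]
top (35, 30, 22) [33.9 30.  18. ]
top (5, 30, 22) [ 3.8 30.  18. ]
top (35, -30, 22) [ 33.9 -30.2  18. ]
top (5, -30, 22) [  3.8 -30.2  18. ]
```

```bash
cat >> chk.py <<'E'
print("---- block, plane z=55, x from 48 to -60")
x=np.arange(48,-61,-2.)
for cam in("top","scene"):
    for y in(10,-10):
        a=o+Q.apply(np.c_[x,np.full(x.size,y),np.full(x.size,55.)]/1000); v=samp(a,cam).astype(int); print(cam,y,[(int(i),int(j)) for i,j in zip(x,v)])
def onp(l,cam,z):
    p=camera_params(cam)["position"]; a=np.array(l)/1000;c=Q.inv().apply(p-o); k=(z/1000-a[2])/(c[2]-a[2]); return ((a+k*(c-a))*1000).round(1)
for cam in("top","scene"): print(cam,[(l,onp(l,cam,55)) for l in((35,10,22),(30,10,22),(-30,10,22),(-35,10,22),(-37.5,10,18))])
E
python3 chk.py | sed -n '/----/,$p'
```

```text
---- block, plane z=55, x from 48 to -60
top 10 [(48, 97), (46, 95), (44, 103), (42, 138), (40, 156), (38, 146), (36, 110), (34, 71), (32, 59), (30, 57), (28, 63), (26, 71), (24, 75), (22, 75), (20, 72), (18, 64), (16, 59), (14, 56), (12, 55), (10, 55), (8, 55), (6, 57), (4, 64), (2, 69), (0, 73), (-2, 75), (-4, 75), (-6, 74), (-8, 73), (-10, 72), (-12, 72), (-14, 72), (-16, 73), (-18, 74), (-20, 78), (-22, 80), (-24, 79), (-26, 77), (-28, 74), (-30, 72), (-32, 72), (-34, 69), (-36, 68), (-38, 67), (-40, 66), (-42, 64), (-44, 61), (-46, 59), (-48, 59), (-50, 59), (-52, 60), (-54, 65), (-56, 79), (-58, 93), (-60, 97)]
top -10 [(48, 94), (46, 89), (44, 118), (42, 146), (40, 162), (38, 153), (36, 101), (34, 69), (32, 56), (30, 59), (28, 65), (26, 70), (24, 75), (22, 76), (20, 73), (18, 68), (16, 63), (14, 63), (12, 62), (10, 62), (8, 61), (6, 62), (4, 67), (2, 72), (0, 75), (-2, 75), (-4, 75), (-6, 75), (-8, 75), (-10, 75), (-12, 74), (-14, 74), (-16, 73), (-18, 74), (-20, 76), (-22, 78), (-24, 78), (-26, 77), (-28, 76), (-30, 75), (-32, 75), (-34, 76), (-36, 77), (-38, 77), (-40, 75), 
[... 1054 characters left out ...]
-22, 86), (-24, 91), (-26, 96), (-28, 100), (-30, 103), (-32, 105), (-34, 106), (-36, 106), (-38, 106), (-40, 105), (-42, 105), (-44, 104), (-46, 104), (-48, 103), (-50, 103), (-52, 102), (-54, 101), (-56, 100), (-58, 99), (-60, 98)]
top [((35, 10, 22), array([43.9, 10.7, 55. ])), ((30, 10, 22), array([39. , 10.7, 55. ])), ((-30, 10, 22), array([-19.2,  10.7,  55. ])), ((-35, 10, 22), array([-24. ,  10.7,  55. ])), ((-37.5, 10, 18), array([-25.1,  10.8,  55. ]))]
scene [((35, 10, 22), array([128.1,  61.8,  55. ])), ((30, 10, 22), array([123.8,  61.8,  55. ])), ((-30, 10, 22), array([71.9, 61.8, 55. ])), ((-35, 10, 22), array([67.6, 61.8, 55. ])), ((-37.5, 10, 18), array([76. , 67.1, 55. ]))]
```

```bash
cat > mask.py <<'E'
from h import *
import cv2, itertools
f=np.load("fit.npz")
def run(nest,box,test,imgs,piv):
    t=f[nest];Q=frame(t,np.pi/6);o=np.array([t[0],t[1],.05]); K=8
    C=np.array(list(itertools.product(*box)),float)
    for cam,im in imgs.items():
        m=cv2.resize(test(im.astype(np.float32)).astype(np.float32),None,fx=K,fy=K,interpolation=cv2.INTER_LINEAR)>.5
        c=(proj(o+Q.apply([[0,0,.035]]),cam)[0]+.5)*K; x0,y0=(c-220).astype(int); m=m[y0:y0+440,x0:x0+440]
        n,l,st,_=cv2.connectedComponentsWithStats(m.astype(np.uint8)); k=1+np.argmax(st[1:,4]); m=(l==k)
        out=[]
        for a in np.arange(-.15,.11,.05):
            best=(0,)
            for dx in np.arange(-5,3.1,1):
                for dy in np.arange(-3,3.1,1):
                    P=R.from_euler("y",a).apply(C-piv)+piv+[dx,dy,0]
                    px=((proj(o+Q.apply(P/1000),cam)+.5)*K-[x0,y0]).astype(np.float32)
                    g=np.zeros(m.shape,np.uint8); cv2.fillConvexPoly(g,cv2.convexHull(px).astype(np.int32),1); g=g>0
                    i=(g&m).sum()/(g|m).sum(); best=max(best,(i,dx,dy))
            out.append((round(float(a),2),)+tuple(np.round(best,3).tolist()))
        print(nest,cam,*out,sep="\n  ")
imgs={c:np.mean([camera(c).astype(np.float32) for _ in range(3)],0) for c in("top","scene")}
run("tee",[(-30,30),(-16,16),(22,55)],lambda i:(i[...,1]-i[...,0]>20)&(i[...,1]-i[...,2]>8),imgs,np.array([-35,0,0.]))
run("rect",[(-26,26),(-17,17),(22,55)],lambda i:(i[...,0]-i[...,2]>50)&(i[...,1]-i[...,2]>40),imgs,np.array([-42,0,0.]))
E
python3 mask.py
```

```text
tee
  top
  (-0.15, 0.718, 3.0, 0.0)
  (-0.1, 0.744, 2.0, 0.0)
  (-0.05, 0.747, 0.0, 0.0)
  (0.0, 0.747, -2.0, 0.0)
  (0.05, 0.741, -4.0, 0.0)
  (0.1, 0.72, -5.0, 0.0)
tee
  scene
  (-0.15, 0.672, 3.0, 1.0)
  (-0.1, 0.734, 3.0, 1.0)
  (-0.05, 0.779, 3.0, -1.0)
  (0.0, 0.771, -5.0, -3.0)
  (0.05, 0.748, -4.0, -3.0)
  (0.1, 0.721, -5.0, -3.0)
rect
  top
  (-0.15, 0.839, 3.0, 2.0)
  (-0.1, 0.886, 3.0, 1.0)
  (-0.05, 0.894, 0.0, 1.0)
  (0.0, 0.897, -3.0, 0.0)
  (0.05, 0.898, -5.0, 0.0)
  (0.1, 0.839, -5.0, -1.0)
rect
  scene
  (-0.15, 0.692, 3.0, 1.0)
  (-0.1, 0.785, 3.0, 1.0)
  (-0.05, 0.885, 3.0, 2.0)
  (0.0, 0.91, -4.0, -2.0)
  (0.05, 0.85, -5.0, -3.0)
  (0.1, 0.759, -5.0, -2.0)
```

Both parts are home as far as the measurements show. Next the probe.

```bash
cat > probe.py <<'E'
from to import *
t=f["rest"];Rz=R.from_euler("z",t[2])
L=.130;s,c=np.sin(np.radians(40)),np.cos(np.radians(40))
g=np.array([t[0],t[1],0])+Rz.apply([-.03+L*s,0,.02+L*c])
print(state()["qpos"].round(2)); delta(g+[0,0,.106],grasp(Rz)); delta(g+[0,0,.006],grasp(Rz))
E
python3 probe.py
```

```text
[ 0.14  0.11  2.   -0.04  0.73 -1.45]
pos [0.5031 0.3822 0.2256] d [0.047 2.065 0.193] rv [-0.23   2.904  0.589] t 22.8667
pos [0.5031 0.3822 0.1256] d [ 0.047  2.065 -0.474] rv [-0.23   2.904  0.589] t 22.8667
```

Call:
jog_arm(deltas=[{"jaw": 0.2, "x": 0.004, "y": 0.172, "z": 0.016, "rx": -0.02, "ry": 0.242, "rz": 0.05}, {"jaw": 0.2, "x": 0.004, "y": 0.172, "z": 0.016, "rx": -0.02, "ry": 0.242, "rz": 0.05}, {"jaw": 0.2, "x": 0.004, "y": 0.172, "z": 0.016, "rx": -0.02, "ry": 0.242, "rz": 0.05}, {"jaw": 0.2, "x": 0.004, "y": 0.172, "z": 0.016, "rx": -0.02, "ry": 0.242, "rz": 0.05}, {"jaw": 0.2, "x": 0.004, "y": 0.172, "z": 0.016, "rx": -0.02, "ry": 0.242, "rz": 0.05}, {"jaw": 0.2, "x": 0.004, "y": 0.172, "z": 0.016, "rx": -0.02, "ry": 0.242, "rz": 0.05}, {"jaw": 0.2, "x": 0.004, "y": 0.172, "z": 0.016, "rx": -0.02, "ry": 0.242, "rz": 0.05}, {"jaw": 0.2, "x": 0.004, "y": 0.172, "z": 0.016, "rx": -0.02, "ry": 0.242, "rz": 0.05}, {"jaw": 0.2, "x": 0.004, "y": 0.172, "z": 0.016, "rx": -0.02, "ry": 0.242, "rz": 0.05}, {"jaw": 0.2, "x": 0.004, "y": 0.172, "z": 0.016, "rx": -0.02, "ry": 0.242, "rz": 0.05}, {"jaw": 0.2, "x": 0.004, "y": 0.172, "z": 0.016, "rx": -0.02, "ry": 0.242, "rz": 0.05}, {"jaw": 0.2, "x": 0.004, "y": 0.172, "z": 0.016, "rx": -0.02, "ry": 0.242, "rz": 0.05}, {"jaw": 0.2, "x": 0, "y": 0, "z": 0, "rx": 0, "ry": 0, "rz": 0}, {"jaw": 0.2, "x": 0, "y": 0, "z": 0, "rx": 0, "ry": 0, "rz": 0}])

```text
time_s: 24.03
tool_pos: [0.5034, 0.3832, 0.2249]
eef_rot: [0.0, -0.056, 0.998, -0.001]
wrist_force: [-0.3, -0.3, -0.5]
width: 0.0546
grasp_force: 0.0
```

```bash
python3 probe.py
```

```text
[ 0.63  0.42  1.45 -0.    1.28 -1.05]
pos [0.5031 0.3822 0.2256] d [-0.001 -0.007  0.004] rv [ 0.012  0.001 -0.031] t 24.0333
pos [0.5031 0.3822 0.1256] d [-0.001 -0.007 -0.662] rv [ 0.012  0.001 -0.031] t 24.0333
```

Call:
jog_arm(deltas=[{"jaw": 0.2, "x": 0, "y": -0.007, "z": -0.14, "rx": 0, "ry": 0, "rz": -0.03}, {"jaw": 0.2, "x": 0, "y": 0, "z": -0.14, "rx": 0, "ry": 0, "rz": 0}, {"jaw": 0.2, "x": 0, "y": 0, "z": -0.14, "rx": 0, "ry": 0, "rz": 0}, {"jaw": 0.2, "x": 0, "y": 0, "z": -0.14, "rx": 0, "ry": 0, "rz": 0}, {"jaw": 0.2, "x": 0, "y": 0, "z": -0.1, "rx": 0, "ry": 0, "rz": 0}, {"jaw": -1, "x": 0, "y": 0, "z": 0, "rx": 0, "ry": 0, "rz": 0}, {"jaw": -1, "x": 0, "y": 0, "z": 0, "rx": 0, "ry": 0, "rz": 0}, {"jaw": -1, "x": 0, "y": 0, "z": 0, "rx": 0, "ry": 0, "rz": 0}, {"jaw": -1, "x": 0, "y": 0, "z": 0, "rx": 0, "ry": 0, "rz": 0}, {"jaw": -1, "x": 0, "y": 0, "z": 0, "rx": 0, "ry": 0, "rz": 0}, {"jaw": -1, "x": 0, "y": 0, "z": 0, "rx": 0, "ry": 0, "rz": 0}], grip_force=20)

```text
time_s: 24.95
tool_pos: [0.5035, 0.3815, 0.1278]
eef_rot: [0.001, -0.054, 0.999, 0.0]
wrist_force: [-0.8, 0.2, 0.2]
width: 0.0178
grasp_force: 0.0
```

Call:
jog_arm(deltas=[{"jaw": -1, "x": 0, "y": 0, "z": 0, "rx": 0, "ry": 0, "rz": 0}, {"jaw": -1, "x": 0, "y": 0, "z": 0, "rx": 0, "ry": 0, "rz": 0}, {"jaw": -1, "x": 0, "y": 0, "z": 0, "rx": 0, "ry": 0, "rz": 0}])

```text
time_s: 25.2
tool_pos: [0.5035, 0.3821, 0.1277]
eef_rot: [0.001, -0.054, 0.999, 0.001]
wrist_force: [0.4, 2.4, 3.5]
width: 0.0155
grasp_force: 20.0
```

Call:
jog_arm(deltas=[{"jaw": -1, "x": 0.064, "y": 0.007, "z": 0.077, "rx": 0, "ry": 0, "rz": 0}, {"jaw": -1, "x": 0.128, "y": 0.014, "z": 0.153, "rx": 0, "ry": 0, "rz": 0}, {"jaw": -1, "x": 0.128, "y": 0.014, "z": 0.153, "rx": 0, "ry": 0, "rz": 0}, {"jaw": -1, "x": 0.128, "y": 0.014, "z": 0.153, "rx": 0, "ry": 0, "rz": 0}, {"jaw": -1, "x": 0.128, "y": 0.014, "z": 0.153, "rx": 0, "ry": 0, "rz": 0}, {"jaw": -1, "x": 0, "y": 0, "z": 0.2, "rx": 0, "ry": 0, "rz": 0}, {"jaw": -1, "x": 0, "y": 0, "z": 0.2, "rx": 0, "ry": 0, "rz": 0}, {"jaw": -1, "x": 0, "y": 0, "z": 0, "rx": 0, "ry": 0, "rz": 0}])

```text
time_s: 25.87
tool_pos: [0.5917, 0.3914, 0.2967]
eef_rot: [0.005, -0.054, 0.999, 0.002]
wrist_force: [-0.5, 0.0, 1.3]
width: 0.0159
grasp_force: 20.0
```

```bash
cat > cup.py <<'E'
from to import *
c=f["cup"]; th=-.75
Q=R.from_euler("z",th)*R.from_euler("y",np.radians(-40)); G=grasp(Q)   # rod vertical
u=G.apply([0,0,1])
s=state();r=rot(s["eef_rot"]).apply(R.from_euler("y",np.radians(0)).apply([0,0,1]))
rod=rot(s["eef_rot"]).apply([-np.sin(np.radians(40)),0,-np.cos(np.radians(40))]); print("q",s["qpos"].round(2),"rod dir",rod.round(3),"tip",(s["tool_pos"]+.006*rot(s["eef_rot"]).apply([0,0,1])-.133*rod).round(3),"w",s["width"])
for tipz in(.15,.012): delta(np.array([c[0],c[1],tipz+.133])-.006*u,G)
E
python3 cup.py
```

```text
q [ 0.57  0.51  1.11 -0.    1.5  -1.11] rod dir [0.631 0.066 0.773] tip [0.508 0.383 0.188] w 0.015921348333182705
pos [ 0.4917 -0.5092  0.2876] d [-0.667 -6.004 -0.061] rv [-2.165 -6.412 -7.871] t 25.8667
pos [ 0.4917 -0.5092  0.1496] d [-0.667 -6.004 -0.981] rv [-2.165 -6.412 -7.871] t 25.8667
```

Call:
jog_arm(deltas=[{"jaw": -1, "x": -0.024, "y": -0.21, "z": 0.03, "rx": -0.077, "ry": -0.23, "rz": -0.28}, {"jaw": -1, "x": -0.024, "y": -0.21, "z": 0.03, "rx": -0.077, "ry": -0.23, "rz": -0.28}, {"jaw": -1, "x": -0.024, "y": -0.21, "z": 0.03, "rx": -0.077, "ry": -0.23, "rz": -0.28}, {"jaw": -1, "x": -0.024, "y": -0.21, "z": 0.03, "rx": -0.077, "ry": -0.23, "rz": -0.28}, {"jaw": -1, "x": -0.024, "y": -0.21, "z": 0.03, "rx": -0.077, "ry": -0.23, "rz": -0.28}, {"jaw": -1, "x": -0.024, "y": -0.21, "z": 0.03, "rx": -0.077, "ry": -0.23, "rz": -0.28}, {"jaw": -1, "x": -0.024, "y": -0.21, "z": 0.03, "rx": -0.077, "ry": -0.23, "rz": -0.28}, {"jaw": -1, "x": -0.024, "y": -0.21, "z": 0.03, "rx": -0.077, "ry": -0.23, "rz": -0.28}, {"jaw": -1, "x": -0.024, "y": -0.21, "z": 0.03, "rx": -0.077, "ry": -0.23, "rz": -0.28}, {"jaw": -1, "x": -0.024, "y": -0.21, "z": 0.03, "rx": -0.077, "ry": -0.23, "rz": -0.28}, {"jaw": -1, "x": -0.024, "y": -0.21, "z": 0, "rx": -0.077, "ry": -0.23, "rz": -0.28}, {"jaw": -1, "x": -0.024, "y": -0.21, "z": 0, "rx": -0.077, "ry": -0.23, "rz": -0.28}, {"jaw": -1, "x": -0.024, "y": -0.21, "z": 0, "rx": -0.077, "ry": -0.23, "rz": -0.28}, {"jaw": -1, "x": -0.024, "y": -0.21, "z": 0, "rx": -0.077, "ry": -0.23, "rz": -0.28}])

```text
time_s: 27.03
tool_pos: [0.5379, -0.0518, 0.3341]
eef_rot: [0.163, 0.151, 0.973, -0.066]
wrist_force: [0.0, 0.5, -0.4]
width: 0.0155
grasp_force: 20.0
```

Call:
jog_arm(deltas=[{"jaw": -1, "x": -0.024, "y": -0.21, "z": 0, "rx": -0.077, "ry": -0.23, "rz": -0.28}, {"jaw": -1, "x": -0.024, "y": -0.21, "z": 0, "rx": -0.077, "ry": -0.23, "rz": -0.28}, {"jaw": -1, "x": -0.024, "y": -0.21, "z": 0, "rx": -0.077, "ry": -0.23, "rz": -0.28}, {"jaw": -1, "x": -0.024, "y": -0.21, "z": 0, "rx": -0.077, "ry": -0.23, "rz": -0.28}, {"jaw": -1, "x": -0.024, "y": -0.21, "z": 0, "rx": -0.077, "ry": -0.23, "rz": -0.28}, {"jaw": -1, "x": -0.024, "y": -0.21, "z": 0, "rx": -0.077, "ry": -0.23, "rz": -0.28}, {"jaw": -1, "x": -0.024, "y": -0.21, "z": 0, "rx": -0.077, "ry": -0.23, "rz": -0.28}, {"jaw": -1, "x": -0.024, "y": -0.21, "z": 0, "rx": -0.077, "ry": -0.23, "rz": -0.28}, {"jaw": -1, "x": -0.024, "y": -0.21, "z": 0, "rx": -0.077, "ry": -0.23, "rz": -0.28}, {"jaw": -1, "x": -0.024, "y": -0.21, "z": 0, "rx": -0.077, "ry": -0.23, "rz": -0.28}, {"jaw": -1, "x": -0.024, "y": -0.21, "z": 0, "rx": -0.077, "ry": -0.23, "rz": -0.28}, {"jaw": -1, "x": 0, "y": 0, "z": 0, "rx": 0, "ry": 0, "rz": 0}, {"jaw": -1, "x": 0, "y": 0, "z": 0, "rx": 0, "ry": 0, "rz": 0}])

```text
time_s: 28.12
tool_pos: [0.4981, -0.3975, 0.3331]
eef_rot: [0.282, 0.305, 0.903, -0.113]
wrist_force: [-0.6, 0.4, 0.2]
width: 0.0154
grasp_force: 20.0
```

```bash
python3 cup.py
```

```text
q [-0.69  0.11  1.75 -0.02  0.67 -1.59] rod dir [ 0.084 -0.026  0.996] tip [ 0.49  -0.396  0.196] w 0.015446857200220635
pos [ 0.4917 -0.5092  0.2876] d [-0.043 -0.745 -0.303] rv [-0.281 -0.79  -0.829] t 28.1167
pos [ 0.4917 -0.5092  0.1496] d [-0.043 -0.745 -1.223] rv [-0.281 -0.79  -0.829] t 28.1167
```

Call:
jog_arm(deltas=[{"jaw": -1, "x": -0.01, "y": -0.186, "z": -0.075, "rx": -0.07, "ry": -0.2, "rz": -0.21}, {"jaw": -1, "x": -0.01, "y": -0.186, "z": -0.075, "rx": -0.07, "ry": -0.2, "rz": -0.21}, {"jaw": -1, "x": -0.01, "y": -0.186, "z": -0.075, "rx": -0.07, "ry": -0.2, "rz": -0.21}, {"jaw": -1, "x": -0.01, "y": -0.186, "z": -0.075, "rx": -0.07, "ry": -0.2, "rz": -0.21}, {"jaw": -1, "x": 0, "y": 0, "z": 0, "rx": 0, "ry": 0, "rz": 0}, {"jaw": -1, "x": 0, "y": 0, "z": 0, "rx": 0, "ry": 0, "rz": 0}])

```text
time_s: 28.62
tool_pos: [0.4931, -0.5075, 0.2878]
eef_rot: [0.319, 0.344, 0.874, -0.124]
wrist_force: [0.5, 0.7, -0.4]
width: 0.0157
grasp_force: 20.0
```

```bash
python3 cup.py
python3 - <<'E'
from h import *
import cv2
# rod seen in the scene view: dark/grey unsaturated columns against the cloth, rows between tip and grip
im=np.mean([camera("scene").astype(np.float32) for _ in range(3)],0)
c=np.load("fit.npz")["cup"]
for z in(.08,.11,.14,.155,.17,.19,.21,.23):
    p=proj([[c[0],c[1],z]],"scene")[0]; r=int(round(p[1])); x=np.arange(int(p[0])-16,int(p[0])+17,2)
    print(z,p.round(1)," ".join("%d/%d"%(im[r,i,0],im[r,i,2]) for i in x))
E
```

```text
q [-0.84  0.23  1.75  0.14  0.47 -1.77] rod dir [-0.001 -0.001  1.   ] tip [ 0.496 -0.51   0.15 ] w 0.01572925708116756
pos [ 0.4917 -0.5092  0.2876] d [-0.009 -0.011 -0.002] rv [-0.009  0.01  -0.012] t 28.6167
pos [ 0.4917 -0.5092  0.1496] d [-0.009 -0.011 -0.922] rv [-0.009  0.01  -0.012] t 28.6167
0.08 [132.6 119.4] 94/91 155/147 167/158 185/178 185/180 186/179 186/180 186/180 186/181 187/181 186/181 186/180 187/181 186/179 187/181 187/181 186/179
0.11 [130.5 110.7] 102/98 176/169 183/175 183/175 184/175 184/176 183/176 184/176 185/176 185/177 186/177 186/178 186/180 187/180 187/181 186/181 185/180
0.14 [128.3 101.6] 126/122 182/175 186/179 185/179 186/179 187/180 185/178 186/179 186/178 186/178 186/178 185/177 185/177 186/177 186/178 187/178 186/178
0.155 [127.2  97. ] 141/136 184/177 187/179 187/179 186/179 186/179 186/179 170/162 103/98 174/166 186/178 185/177 185/177 184/177 183/176 183/175 182/174
0.17 [126.1  92.2] 186/179 187/181 186/179 187/180 186/181 187/182 182/176 115/112 53/54 159/153 186/179 186/179 185/179 187/179 185/177 185/177 184/176
0.19 [124.5  85.8] 94/90 126/120 160/153 176/170 184/178 187/182 180/174 98/93 36/37 63/62 171/164 186/179 186/179 186/178 187/180 185/179 186/179
0.21 [122.9  79.2] 79/75 77/74 80/77 80/77 78/76 78/76 77/73 54/54 42/46 41/44 92/88 136/131 165/158 182/174 185/178 185/178 187/179
0.23 [121.3  72.5] 80/77 79/77 77/75 78/76 78/76 77/73 72/70 49/52 40/43 48/47 75/72 78/74 76/71 87/84 110/109 111/109 94/79
```

The rod is upright, but the scene view shows my cup position is wrong (I forgot the crop's 400 px offset). Fix it.

```bash
python3 - <<'E'
from h import *
f=dict(np.load("fit.npz"));px=((236+.5)/8+375-.5,(158+.5)/8+200-.5)
f["cup"]=ray(px,.08);np.savez("fit.npz",**f);print(f["cup"],proj([f["cup"]],"scene"))
im=camera("scene").astype(np.float32); m=(im[...,0]-im[...,2]>70)&(im[...,0]>1.5*im[...,1]); m[:,:140]=0;m[:100]=0;m[175:]=0;m[:,200:]=0
y,x=np.nonzero(m);print(x.min(),x.max(),y.min(),y.max(),"pred base",proj([f["cup"]*[1,1,0]],"scene"))
E
python3 cup.py
```

```text
[ 0.49463355 -0.37985356  0.08      ] [[161.65498457 131.87091375]]
151 174 128 158 pred base [[165.90863262 154.44593718]]
q [-0.84  0.23  1.75  0.14  0.46 -1.77] rod dir [-0.005  0.003  1.   ] tip [ 0.498 -0.51   0.154] w 0.015574845259912732
pos [ 0.4918 -0.3772  0.2876] d [-0.016  0.866 -0.024] rv [ 0.032  0.046 -0.028] t 28.8167
pos [ 0.4918 -0.3772  0.1496] d [-0.016  0.866 -0.944] rv [ 0.032  0.046 -0.028] t 28.8167
```

Call:
jog_arm(deltas=[{"jaw": -1, "x": -0.003, "y": 0.173, "z": 0, "rx": 0, "ry": 0, "rz": 0}, {"jaw": -1, "x": -0.003, "y": 0.173, "z": 0, "rx": 0, "ry": 0, "rz": 0}, {"jaw": -1, "x": -0.003, "y": 0.173, "z": 0, "rx": 0, "ry": 0, "rz": 0}, {"jaw": -1, "x": -0.003, "y": 0.173, "z": 0, "rx": 0, "ry": 0, "rz": 0}, {"jaw": -1, "x": -0.003, "y": 0.173, "z": 0, "rx": 0, "ry": 0, "rz": 0}, {"jaw": -1, "x": 0, "y": 0, "z": 0, "rx": 0, "ry": 0, "rz": 0}, {"jaw": -1, "x": 0, "y": 0, "z": 0, "rx": 0, "ry": 0, "rz": 0}])

```text
time_s: 29.4
tool_pos: [0.4918, -0.3767, 0.2915]
eef_rot: [0.322, 0.342, 0.874, -0.125]
wrist_force: [-0.1, 0.3, -0.2]
width: 0.0156
grasp_force: 20.0
```

```bash
python3 cup.py
python3 - <<'E'
from h import *
im=np.mean([camera("scene").astype(np.float32) for _ in range(3)],0)
c=np.load("fit.npz")["cup"]
for z in(.13,.155,.17,.19,.21):
    p=proj([[c[0],c[1],z]],"scene")[0]; r=int(round(p[1])); x=np.arange(int(p[0])-8,int(p[0])+9,1)
    print(z,p.round(1),im[r,x].mean(1).astype(int))
E
```

```text
q [-0.64  0.09  1.92 -0.17  0.43 -1.34] rod dir [-0.006  0.004  1.   ] tip [ 0.495 -0.38   0.154] w 0.01556763889362674
pos [ 0.4918 -0.3772  0.2876] d [-0.    -0.004 -0.026] rv [ 0.038  0.055 -0.042] t 29.4
pos [ 0.4918 -0.3772  0.1496] d [-0.    -0.004 -0.946] rv [ 0.038  0.055 -0.042] t 29.4
0.13 [158.8 116.7] [186 186 186 186 184 185 186 186 186 185 184 184 184 184 186 186 187]
0.155 [157.3 108.7] [186 185 186 185 184 184 177 161 155 170 181 184 184 183 183 185 184]
0.17 [156.4 103.8] [184 184 183 185 184 175 142  90  59 100 158 180 184 185 184 185 185]
0.19 [155.1  97.2] [181 181 182 177 160 110  54  35  34  42  98 155 177 181 181 181 182]
0.21 [153.8  90.3] [183 183 183 184 177 146  92  49  34  34  54 114 165 180 183 184 183]
```

Call:
jog_arm(deltas=[{"jaw": -1, "x": 0, "y": -0.002, "z": -0.13, "rx": 0, "ry": 0, "rz": 0}, {"jaw": -1, "x": 0, "y": 0, "z": -0.15, "rx": 0, "ry": 0, "rz": 0}, {"jaw": -1, "x": 0, "y": 0, "z": -0.15, "rx": 0, "ry": 0, "rz": 0}, {"jaw": -1, "x": 0, "y": 0, "z": -0.15, "rx": 0, "ry": 0, "rz": 0}, {"jaw": -1, "x": 0, "y": 0, "z": -0.15, "rx": 0, "ry": 0, "rz": 0}, {"jaw": -1, "x": 0, "y": 0, "z": -0.1, "rx": 0, "ry": 0, "rz": 0}, {"jaw": -1, "x": 0, "y": 0, "z": -0.06, "rx": 0, "ry": 0, "rz": 0}, {"jaw": -1, "x": 0, "y": 0, "z": -0.04, "rx": 0, "ry": 0, "rz": 0}, {"jaw": -1, "x": 0, "y": 0, "z": 0, "rx": 0, "ry": 0, "rz": 0}, {"jaw": -1, "x": 0, "y": 0, "z": 0, "rx": 0, "ry": 0, "rz": 0}])

```text
time_s: 30.38
tool_pos: [0.4913, -0.3798, 0.1503]
eef_rot: [0.32, 0.344, 0.874, -0.126]
wrist_force: [0.6, -0.9, -0.8]
width: 0.0157
grasp_force: 20.0
```

```bash
python3 cup.py
```

```text
q [-0.64  0.27  2.13 -0.98  0.08 -0.51] rod dir [-0.004  0.002  1.   ] tip [ 0.495 -0.383  0.013] w 0.01566418327678631
pos [ 0.4918 -0.3772  0.2876] d [0.003 0.017 0.915] rv [ 0.023  0.036 -0.003] t 30.3833
pos [ 0.4918 -0.3772  0.1496] d [ 0.003  0.017 -0.005] rv [ 0.023  0.036 -0.003] t 30.3833
```

Call:
jog_arm(deltas=[{"jaw": 0.3, "x": 0, "y": 0, "z": 0, "rx": 0, "ry": 0, "rz": 0}, {"jaw": 0.3, "x": 0, "y": 0, "z": 0, "rx": 0, "ry": 0, "rz": 0}, {"jaw": 0.3, "x": 0, "y": 0, "z": 0, "rx": 0, "ry": 0, "rz": 0}, {"jaw": 0.3, "x": 0, "y": 0, "z": 0, "rx": 0, "ry": 0, "rz": 0}, {"jaw": 0.3, "x": 0, "y": 0, "z": 0, "rx": 0, "ry": 0, "rz": 0}, {"jaw": 0.3, "x": -0.05, "y": 0.047, "z": 0.081, "rx": 0, "ry": 0, "rz": 0}, {"jaw": 0.3, "x": -0.094, "y": 0.088, "z": 0.153, "rx": 0, "ry": 0, "rz": 0}, {"jaw": 0.3, "x": -0.094, "y": 0.088, "z": 0.153, "rx": 0, "ry": 0, "rz": 0}, {"jaw": 0.3, "x": -0.094, "y": 0.088, "z": 0.153, "rx": 0, "ry": 0, "rz": 0}, {"jaw": 0.3, "x": -0.094, "y": 0.088, "z": 0.153, "rx": 0, "ry": 0, "rz": 0}, {"jaw": 0.3, "x": -0.094, "y": 0.088, "z": 0.153, "rx": 0, "ry": 0, "rz": 0}, {"jaw": 0.3, "x": 0, "y": 0, "z": 0, "rx": 0, "ry": 0, "rz": 0}, {"jaw": 0.3, "x": 0, "y": 0, "z": 0, "rx": 0, "ry": 0, "rz": 0}])

```text
time_s: 31.47
tool_pos: [0.4184, -0.3115, 0.2713]
eef_rot: [0.323, 0.344, 0.873, -0.127]
wrist_force: [0.8, 0.0, -0.5]
width: 0.0592
grasp_force: 0.0
```

```bash
python3 - <<'E'
from h import *
import cv2
f=np.load("fit.npz");c=f["cup"];base=np.array([c[0],c[1],0])
print(state()["tool_pos"].round(3))
im={k:np.mean([camera(k).astype(np.float32) for _ in range(3)],0) for k in("scene","top")}
# rod: cylinder from the cup; brute-force tip offset and lean by darkness contrast in scene: sample along the free rod 100..160 mm
def px(P,k):
    q=proj(P,k).astype(np.float32); return cv2.remap(im[k].mean(2),q[:,None,0].copy(),q[:,None,1].copy(),1).ravel()
L=np.linspace(.095,.160,14); best=[]
for a in np.arange(0,.66,.03):
  for b in np.arange(0,6.28,.2):
    d=np.array([np.sin(a)*np.cos(b),np.sin(a)*np.sin(b),np.cos(a)])
    for tx in np.arange(-.025,.026,.01):
      for ty in np.arange(-.025,.026,.01):
        P=base+[tx,ty,.008]+L[:,None]*d; sc=0
        for k in im:
            v=camera_params(k)["position"]-P.mean(0); n=np.cross(d,v); n/=np.linalg.norm(n)
            sc+=abs(px(P+.013*n,k)-px(P,k)).clip(0,60).mean()+abs(px(P-.013*n,k)-px(P,k)).clip(0,60).mean()+ 0
            e=px(np.array([base+[tx,ty,.008]+.157*d,base+[tx,ty,.008]+.172*d]),k); sc+=min(abs(e[0]-e[1]),60)
        best.append((sc,a,b,tx,ty))
best.sort(reverse=True); print(np.round(best[:6],3))
E
python3 free.py; python3 mask.py | grep -A3 -B1 "0.0, "
```

```text
Still running in the background as job /tmp/bash_jobs.1000/ad2a19213bf7 (pid 2182). You'll get a notice when it ends.
```

```bash
kill -- -$(cat /tmp/bash_jobs.1000/ad2a19213bf7/pid); timeout 60 python3 - <<'E'
from h import *
c=np.load("fit.npz")["cup"]; print(state()["tool_pos"].round(3),state()["time_s"])
im=camera("scene").astype(np.float32); p=proj([[c[0],c[1],.08]],"scene")[0].round().astype(int)
for r in range(p[1]-42,p[1]+4,3):
    row=im[r,p[0]-36:p[0]+37]; d=np.nonzero(row.mean(1)<110)[0]; print(r,(d+p[0]-36).tolist()[:22] if len(d) else [])
E
```

```text
[ 0.418 -0.312  0.268] 31.7667
90 []
93 []
96 []
99 []
102 []
105 [154, 155, 156, 157, 158]
108 [155, 156, 157, 158]
111 [155, 156, 157, 158, 159]
114 [156, 157, 158, 159]
117 [156, 157, 158, 159, 160]
120 [157, 158, 159, 160, 161, 183, 184, 185, 186, 187, 188, 189, 190, 191]
123 [157, 158, 159, 160, 161, 177, 178, 179, 180, 181, 182, 183, 184, 185, 186, 187, 188, 189, 190, 191, 192, 193]
126 [158, 159, 160, 161, 162, 172, 173, 174, 175, 176, 177, 178, 179, 180, 181, 182, 183, 184, 185, 186, 187, 188]
129 [155, 156, 157, 158, 159, 160, 161, 162, 163, 164, 165, 166, 167, 168, 169, 170, 171, 172, 173, 174, 175, 176]
132 [152, 153, 154, 155, 156, 157, 158, 159, 160, 161, 162, 163, 164, 165, 166, 167, 168, 169, 170, 171, 172, 173]
135 [151, 152, 153, 154, 155, 156, 157, 158, 159, 160, 161, 162, 163, 164, 165, 166, 167, 168, 169, 170, 171, 172]
```

Call:
jog_arm(deltas=[{"jaw": 0.3, "x": 0, "y": 0, "z": 0.1, "rx": 0, "ry": 0, "rz": 0}, {"jaw": 0.3, "x": 0, "y": 0, "z": 0, "rx": 0, "ry": 0, "rz": 0}, {"jaw": 0.3, "x": 0, "y": 0, "z": 0, "rx": 0, "ry": 0, "rz": 0}, {"jaw": 0.3, "x": 0, "y": 0, "z": 0, "rx": 0, "ry": 0, "rz": 0}, {"jaw": 0.3, "x": 0, "y": 0, "z": 0, "rx": 0, "ry": 0, "rz": 0}, {"jaw": 0.3, "x": 0, "y": 0, "z": 0, "rx": 0, "ry": 0, "rz": 0}, {"jaw": 0.3, "x": 0, "y": 0, "z": 0, "rx": 0, "ry": 0, "rz": 0}, {"jaw": 0.3, "x": 0, "y": 0, "z": 0, "rx": 0, "ry": 0, "rz": 0}])

```text
time_s: 32.48
tool_pos: [0.4182, -0.3116, 0.284]
eef_rot: [0.32, 0.344, 0.873, -0.127]
wrist_force: [-0.5, -0.5, -0.4]
width: 0.0593
grasp_force: 0.0
```

```bash
timeout 200 python3 mask.py; timeout 60 python3 - <<'E'
from h import *
im=camera("scene").astype(np.float32)
for r in(99,102,105,111,117,123): print(r,(np.nonzero(im[r,130:200].mean(1)<110)[0]+130).tolist()[:8])
E
```

```text
tee
  top
  (-0.15, 0.718, 3.0, 0.0)
  (-0.1, 0.744, 2.0, 0.0)
  (-0.05, 0.747, 0.0, 0.0)
  (0.0, 0.746, -2.0, 0.0)
  (0.05, 0.74, -4.0, 0.0)
  (0.1, 0.72, -5.0, 0.0)
tee
  scene
  (-0.15, 0.656, 3.0, 1.0)
  (-0.1, 0.72, 3.0, 1.0)
  (-0.05, 0.764, 3.0, -1.0)
  (0.0, 0.755, -5.0, -3.0)
  (0.05, 0.732, -4.0, -3.0)
  (0.1, 0.703, -5.0, -3.0)
rect
  top
  (-0.15, 0.855, 3.0, 2.0)
  (-0.1, 0.903, 3.0, 1.0)
  (-0.05, 0.911, 0.0, 1.0)
  (0.0, 0.915, -3.0, 0.0)
  (0.05, 0.915, -5.0, 0.0)
  (0.1, 0.853, -5.0, 0.0)
rect
  scene
  (-0.15, 0.695, 3.0, 1.0)
  (-0.1, 0.786, 3.0, 2.0)
  (-0.05, 0.88, 3.0, 2.0)
  (0.0, 0.902, -4.0, -2.0)
  (0.05, 0.842, -5.0, -3.0)
  (0.1, 0.751, -5.0, -2.0)
99 []
102 []
105 [154, 155, 156, 157, 158]
111 [155, 156, 157, 158, 159]
117 [156, 157, 158, 159, 160]
123 [157, 158, 159, 160, 161, 177, 178, 179]
```

The parts haven't moved between checks and the measurements agree with each other, so I'm handing in.

```bash
python3 -c "
from rig import sign_off;print(sign_off())"
```

```text
the job is handed in; nothing more can be done
None
```

I handed the job in at about 33 s: by camera measurement the transformer and the housing are home in their nests and the probe stands tip down in the cup, but sign-off gave no verdict and I never viewed a picture of the finished housing or probe.

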